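# Load the marking tray with safe locking bolts

### The job

Load the marking tray with all the steel locking bolts lying on the bench: swing the keeper arm fully open, lay each bolt across the tray's open apron, and roll it in under the overhanging lips by pushing gently on its side, never gripping it in the lane and never letting it run on to the end wall. Each bolt must come to rest on a scribed line of its own, the far line filled first, then the middle one, then the near one if there is a third bolt. When all are on their lines, swing the keeper fully shut across the mouth and chock it: set the small wooden block flat on the apron, lengthwise across its middle, and slide it up against the shut keeper; leave the padlock and the lock cylinder where they lie.

Things in the scene. Friction and masses are not known exactly. Their poses are not given: they have to be found in the camera images.
- tray: bare metal marking tray fixed on the bench, 126 mm wide (x), 386 mm long (y), floor 5 mm thick. Origin: on the bench at the lane's mouth, midway between the rails; y points into the lane. Apron (bare floor): y -100 to 0 mm. Lane: y 0 to 280 mm, 110 mm wide between rails 8 mm thick and 43 mm high; a wall 27 mm high closes its end at y = 280 mm
- lip_slot (a point): middle of the open slot between the two lips at their entry (tray y = 20 mm), 43 mm above the bench. From here to the end wall each rail carries a flat lip overhanging the lane, underside 39 mm and top 43 mm above the bench; the slot between them is 72 mm wide (tray x from -36 to +36 mm), so a bolt passes under the lips and fingers pass between them
- far_line (a point): middle of the scribed line across the lane farthest from the mouth (tray y = 195 mm), on the floor, 5 mm above the bench; the lines show as dark marks across the floor and on top of both lips
- middle_line (a point): the same for the middle line (tray y = 125 mm)
- near_line (a point): the same for the line nearest the mouth (tray y = 55 mm)
- apron (a point): middle of the apron (tray x = 0, y = -50 mm), on its floor, 5 mm above the bench
- keeper (a joint): keeper arm, a level steel bar 9 mm thick, 70 mm long, 12 to 22 mm above the bench, on an upright pivot at the mouth's +x corner. 0 rad = shut, across the mouth; grows counter-clockwise seen from above, swinging out over the apron; about 1.57 rad = fully open, along the apron's +x edge (stop at 1.75). Stiff (about 1 N at the knob), stays where left
- keeper_knob (a point): the black round knob standing on the free end of the keeper arm, 14 mm in diameter, from 21 to 59 mm above the bench; this point is on its axis 45 mm above the bench, 62 mm from the pivot
- keeper_hinge (a point): a point on the pivot axis of the keeper arm, 45 mm above the bench (tray x = 70 mm, y = -4 mm)
- padlock: bystander: brass padlock 63 x 42 x 19 mm lying on the bench left of the bolts; its origin is at its underside's centre
- lock_cylinder: bystander: brass door-lock cylinder 32 x 68 x 17 mm lying on the bench to the right behind the apron; its origin is at its underside's centre
- chock_centre (a point): loose block of wood, 85 mm long (its y), 45 mm wide (its x), 32 mm high, lying on the bench to the right of the bolts; this point is its centre, 16 mm above what it lies on. Pushed up against the shut keeper it touches the knob first: its centre is then at tray y = -34 mm
- bolt1_centre (a point): loose steel locking bolt (two or three are present, all alike): plain round oiled bar, diameter 30 mm, length 100 mm, 0.45 kg, a thin dark ring near one end. This point: its centre, 15 mm above what it lies on; x runs along the bar, y and z turn as it rolls. Pushed at up to 0.06 m/s and let go, it stops within a few mm. Starts on the bench between robot and tray
- bolt2_centre (a point): loose steel locking bolt (two or three are present, all alike): plain round oiled bar, diameter 30 mm, length 100 mm, 0.45 kg, a thin dark ring near one end. This point: its centre, 15 mm above what it lies on; x runs along the bar, y and z turn as it rolls. Pushed at up to 0.06 m/s and let go, it stops within a few mm. Starts on the bench between robot and tray
- bolt3_centre (a point): loose steel locking bolt (two or three are present, all alike): plain round oiled bar, diameter 30 mm, length 100 mm, 0.45 kg, a thin dark ring near one end. This point: its centre, 15 mm above what it lies on; x runs along the bar, y and z turn as it rolls. Pushed at up to 0.06 m/s and let go, it stops within a few mm. Starts on the bench between robot and tray

How it is judged (in metres and radians):
On the way, in this order (a step that is already met when the one before it is completed fails the run):
1. the keeper is swung open (value of joint keeper above 1.3 rad), for 0.2 s.
2. every bolt lies on a line of its own in the lane, the far and the middle line filled first, with the keeper still open (((y of bolt1_centre in the frame of tray between 0.189 and 0.201 m and x of bolt1_centre in the frame of tray between -0.01 and 0.01 m and z of bolt1_centre in the frame of tray below 0.026 m) or (y of bolt2_centre in the frame of tray between 0.189 and 0.201 m and x of bolt2_centre in the frame of tray between -0.01 and 0.01 m and z of bolt2_centre in the frame of tray below 0.026 m) or (y of bolt3_centre in the frame of tray between 0.189 and 0.201 m and x of bolt3_centre in the frame of tray between -0.01 and 0.01 m and z of bolt3_centre in the frame of tray below 0.026 m)) and ((y of bolt1_centre in the frame of tray between 0.119 and 0.131 m and x of bolt1_centre in the frame of tray between -0.01 and 0.01 m and z of bolt1_centre in the frame of tray below 0.026 m) or (y of bolt2_centre in the frame of tray between 0.119 and 0.131 m and x of bolt2_centre in the frame of tray between -0.01 and 0.01 m and z of bolt2_centre in the frame of tray below 0.026 m) or (y of bolt3_centre in the frame of tray between 0.119 and 0.131 m and x of bolt3_centre in the frame of tray between -0.01 and 0.01 m and z of bolt3_centre in the frame of tray below 0.026 m)) and ((y of bolt1_centre in the frame of tray between 0.189 and 0.201 m and x of bolt1_centre in the frame of tray between -0.01 and 0.01 m and z of bolt1_centre in the frame of tray below 0.026 m) or (y of bolt1_centre in the frame of tray between 0.119 and 0.131 m and x of bolt1_centre in the frame of tray between -0.01 and 0.01 m and z of bolt1_centre in the frame of tray below 0.026 m) or (y of bolt1_centre in the frame of tray between 0.049 and 0.061 m and x of bolt1_centre in the frame of tray between -0.01 and 0.01 m and z of bolt1_centre in the frame of tray below 0.026 m)) and ((y of bolt2_centre in the frame of tray between 0.189 and 0.201 m and x of bolt2_centre in the frame of tray between -0.01 and 0.01 m and z of bolt2_centre in the frame of tray below 0.026 m) or (y of bolt2_centre in the frame of tray between 0.119 and 0.131 m and x of bolt2_centre in the frame of tray between -0.01 and 0.01 m and z of bolt2_centre in the frame of tray below 0.026 m) or (y of bolt2_centre in the frame of tray between 0.049 and 0.061 m and x of bolt2_centre in the frame of tray between -0.01 and 0.01 m and z of bolt2_centre in the frame of tray below 0.026 m)) and ((y of bolt3_centre in the frame of tray between 0.189 and 0.201 m and x of bolt3_centre in the frame of tray between -0.01 and 0.01 m and z of bolt3_centre in the frame of tray below 0.026 m) or (y of bolt3_centre in the frame of tray between 0.119 and 0.131 m and x of bolt3_centre in the frame of tray between -0.01 and 0.01 m and z of bolt3_centre in the frame of tray below 0.026 m) or (y of bolt3_centre in the frame of tray between 0.049 and 0.061 m and x of bolt3_centre in the frame of tray between -0.01 and 0.01 m and z of bolt3_centre in the frame of tray below 0.026 m)) and linear speed of each of bolt1, bolt2, bolt3 below 0.01 m/s and value of joint keeper above 1 rad), for 0.3 s.
At the end, for the whole second after the job is handed in: Each bolt rests in the lane within 6 mm of a line of its own: far and middle lines filled, a third bolt on the near line. Keeper shut to within 0.12 rad. The block lies flat across the apron (within 0.2 rad), within 20 mm of its middle and about 12 mm of touching the keeper's knob, at rest (((y of bolt1_centre in the frame of tray between 0.189 and 0.201 m and x of bolt1_centre in the frame of tray between -0.01 and 0.01 m and z of bolt1_centre in the frame of tray below 0.026 m) or (y of bolt2_centre in the frame of tray between 0.189 and 0.201 m and x of bolt2_centre in the frame of tray between -0.01 and 0.01 m and z of bolt2_centre in the frame of tray below 0.026 m) or (y of bolt3_centre in the frame of tray between 0.189 and 0.201 m and x of bolt3_centre in the frame of tray between -0.01 and 0.01 m and z of bolt3_centre in the frame of tray below 0.026 m)) and ((y of bolt1_centre in the frame of tray between 0.119 and 0.131 m and x of bolt1_centre in the frame of tray between -0.01 and 0.01 m and z of bolt1_centre in the frame of tray below 0.026 m) or (y of bolt2_centre in the frame of tray between 0.119 and 0.131 m and x of bolt2_centre in the frame of tray between -0.01 and 0.01 m and z of bolt2_centre in the frame of tray below 0.026 m) or (y of bolt3_centre in the frame of tray between 0.119 and 0.131 m and x of bolt3_centre in the frame of tray between -0.01 and 0.01 m and z of bolt3_centre in the frame of tray below 0.026 m)) and ((y of bolt1_centre in the frame of tray between 0.189 and 0.201 m and x of bolt1_centre in the frame of tray between -0.01 and 0.01 m and z of bolt1_centre in the frame of tray below 0.026 m) or (y of bolt1_centre in the frame of tray between 0.119 and 0.131 m and x of bolt1_centre in the frame of tray between -0.01 and 0.01 m and z of bolt1_centre in the frame of tray below 0.026 m) or (y of bolt1_centre in the frame of tray between 0.049 and 0.061 m and x of bolt1_centre in the frame of tray between -0.01 and 0.01 m and z of bolt1_centre in the frame of tray below 0.026 m)) and ((y of bolt2_centre in the frame of tray between 0.189 and 0.201 m and x of bolt2_centre in the frame of tray between -0.01 and 0.01 m and z of bolt2_centre in the frame of tray below 0.026 m) or (y of bolt2_centre in the frame of tray between 0.119 and 0.131 m and x of bolt2_centre in the frame of tray between -0.01 and 0.01 m and z of bolt2_centre in the frame of tray below 0.026 m) or (y of bolt2_centre in the frame of tray between 0.049 and 0.061 m and x of bolt2_centre in the frame of tray between -0.01 and 0.01 m and z of bolt2_centre in the frame of tray below 0.026 m)) and ((y of bolt3_centre in the frame of tray between 0.189 and 0.201 m and x of bolt3_centre in the frame of tray between -0.01 and 0.01 m and z of bolt3_centre in the frame of tray below 0.026 m) or (y of bolt3_centre in the frame of tray between 0.119 and 0.131 m and x of bolt3_centre in the frame of tray between -0.01 and 0.01 m and z of bolt3_centre in the frame of tray below 0.026 m) or (y of bolt3_centre in the frame of tray between 0.049 and 0.061 m and x of bolt3_centre in the frame of tray between -0.01 and 0.01 m and z of bolt3_centre in the frame of tray below 0.026 m)) and linear speed of each of bolt1, bolt2, bolt3, chock below 0.01 m/s and value of joint keeper below 0.12 rad and y of chock_centre in the frame of tray between -0.046 and -0.026 m and x of chock_centre in the frame of tray between -0.02 and 0.02 m and z of chock_centre in the frame of tray below 0.026 m and angle between the y axis of chock_centre and the x axis of tray, either way round below 0.2 rad and angle between chock_centre's own z axis and vertical below 0.15 rad).
It fails at once if a bolt runs on to the end wall (more than 62 mm past the far line) (y of any of bolt1_centre, bolt2_centre, bolt3_centre in the frame of tray above 0.257 m).
It fails at once if a bolt is gripped or shoved with more than 18 N inside the lane ((y of bolt1_centre in the frame of tray above 0.03 m and z of bolt1_centre in the frame of tray below 0.03 m and x of bolt1_centre in the frame of tray between -0.02 and 0.02 m and contact force between the fingers and bolt1 above 18 N) or (y of bolt2_centre in the frame of tray above 0.03 m and z of bolt2_centre in the frame of tray below 0.03 m and x of bolt2_centre in the frame of tray between -0.02 and 0.02 m and contact force between the fingers and bolt2 above 18 N) or (y of bolt3_centre in the frame of tray above 0.03 m and z of bolt3_centre in the frame of tray below 0.03 m and x of bolt3_centre in the frame of tray between -0.02 and 0.02 m and contact force between the fingers and bolt3 above 18 N)).
It fails at once if the padlock or the lock cylinder is moved more than 30 mm (distance of any of padlock, lock_cylinder from where it was at the start of the episode above 0.03 m).
Of bolt1, bolt2, bolt3 only 2 to 3 are there at a start; the rules pass over those that are not, and their reading is None.
At some moment in a run one of chock may be knocked a few centimetres aside while the robot is not near it.
Once in a run the grip may slacken for a moment while it holds something.
It also fails if it takes over 210 s, if anything falls off the work surface, if the arm or the gripper's body presses on something with over 40 N, if the wrist force passes 120 N, or if a joint passes its speed limit or range.

### The arm

A 6-joint arm with a two-finger parallel gripper is mounted at the origin on a cart in front of the work surface, level with it; the furniture and walls round the work are solid. World frame = base frame: x ahead of the robot, y to its left, z up, the work surface at z = 0. Lengths are in mm, angles in degrees, forces in N, time in s.
With the tool pointing down it reaches from about 300 to 850 mm from the base axis. Payload 4.2 kg.
Tool frame: the origin (TCP) lies at the very end of the fingers, on their centre line; the grasp point (between the pads) lies 19 mm behind it (env.grip_point_offset is the distance from the TCP to the grasp point, in mm); z points along the fingers, y is the line along which they close (so a half turn about z gives the same grasp; the last joint's range is limited). The gripper opens to 91 mm and grips with 3 to 60 N. Pads are 32 mm wide; open, the fingers measure 118 mm over their backs; the gripper's body (76 mm by 178 mm) begins 60 mm behind the grasp point.
Start: joints at [67.494, 18.312, 89.639, -0, 72.044, -1.146], TCP at [209.432, 535.52, 213.976] pointing down, gripper open.
Joint ranges: [-177.97, 177.97], [-48.28, 115.42], [12.27, 149.76], [-77.06, 257.06], [2.81, 150.46], [-146.56, 146.56]. Speed limits (degrees/s): [147.25, 147.25, 180, 180, 180, 180].

### API

Orientations are given as [roll, pitch, yaw] about the fixed x, y, z axes, in that order (R = Rz(yaw) Ry(pitch) Rx(roll)).
In Python, from workcell import env gives the robot as it stands. The module is installed in compiled form; this text tells all that it offers.
- The arm moves only by the tool arm_command, never from a script. Its argument "rows" is a list of rows, each an object with "delta_pos": the shift along the tool's x, y, z in mm, a list of three; "roll": the turn about the tool's z in units of 5 degrees (1.0 is 5 degrees); "jaw": the opening in per cent of the stroke, from 0 (shut) to 100 (fully open). A call has 1 to 20 rows; each row is the pose to reach, as a shift and turn from the pose commanded when the call began, along the tool's axes at that moment; what a row does not reach only later rows make up. A row lasts 1/12 s, in which the tool goes at most 41.7 mm and 7.16 degrees, less where a joint would pass 70% of its speed; a pose out of reach is approached as far as the arm can. A call with a gripper value outside its range is refused whole. The fingers move at their own pace and stop on an object; "squeeze" is the grip in N (left out, the last holds). Time passes only in rows, so rows that repeat a pose let the fingers close. It gives the time, the measured TCP pose, the force, the opening and the grip force at its end, in the units of the state.
- env.state(): the state, without advancing time (a new reading comes with each control period).
- env.grab_frame(name): name is "scene" or "top" or "wrist"; returns a dict with "img" (480x640x3 uint8, blue, green, red), "z_map" (480x640 float32, mm along the optical axis (not along the pixel's ray), 0 where there is no reading), "fov_y" (degrees; the focal length in pixels is half the picture's height over the tangent of half this angle, whatever the lens; pixels are square), "cx", "cy" (the principal point, pixels), "R" (3x3) and "t" (3): a world point X has camera coordinates R X + t; the wrist camera has in their place "T_tool_cam" (4x4, takes a point from camera to tool coordinates, whose origin is the TCP and whose axes are the flange's). Camera axes: x right, y down, z forward; pixel columns grow to the right and rows downward; lengths in mm; the calibration is good to about 2 mm. A picture is of the moment at which its call begins: read the wrist's pose just before it.
- env.job_done(): hands the job in; it is judged then, once.
The state is a dict: "time_s": time; "qpos": joint angles; "qvel": joint speeds; "effort": joint torques, N m; "ee_pos": TCP position; "ee_rot": TCP orientation; "force": force on the tool from outside, world axes, zero at the start; "torque": the same for the moment, N m; "gripper_width": finger opening in mm; "gripper_force": force on a finger pad.
Only numpy, scipy, OpenCV 4.12 (cv2) and the standard library are available. Lean on these libraries where they do the work, as an engineer would, in place of code of your own. Each camera call takes 0.05 s, during which the arm holds its last target. There are 200 camera calls.

## Working session

There is one attempt and no reset: what is moved stays moved. The work goes in short steps, Python scripts to look and compute and a tool call to move; the robot and the scene stay as the last step left them, time stands still between calls to the robot, and variables do not carry over. Pictures are saved under pics/ and viewed, at most 14 in all, crops included, and the job is handed in when it is done.

Besides the shell and the picture viewer there is one more tool, called by a JSON object that holds its "method" and its "body", one argument or row to a line. arm_command: Moves the arm, as the interface text tells. Its arguments: {"type":"object","properties":{"rows":{"type":"array"},"squeeze":{"type":"number"}},"required":["rows"]}

```bash
mkdir -p pics; cat > h.py <<'E'
import numpy as np, cv2
from scipy.spatial.transform import Rotation as Ro
from workcell import env
def K(f):
    fl=240/np.tan(np.radians(f["fov_y"])/2); return fl,f["cx"],f["cy"]
def cam(name):
    s=env.state(); f=env.grab_frame(name)
    if name=="wrist":
        T=np.eye(4); T[:3,:3]=Ro.from_euler('xyz',s["ee_rot"],degrees=True).as_matrix(); T[:3,3]=s["ee_pos"]
        W=T@np.array(f["T_tool_cam"])
    else:
        W=np.eye(4); R=np.array(f["R"]); W[:3,:3]=R.T; W[:3,3]=-R.T@np.array(f["t"])
    f["W"]=W; return f
def onplane(f,u,v,z):
    fl,cx,cy=K(f); d=f["W"][:3,:3]@np.array([(u-cx)/fl,(v-cy)/fl,1]); o=f["W"][:3,3]
    return o+d*(z-o[2])/d[2]
def cloud(f):
    fl,cx,cy=K(f); v,u=np.mgrid[:480,:640]; z=f["z_map"]
    p=np.stack([(u-cx)/fl*z,(v-cy)/fl*z,z],-1)@f["W"][:3,:3].T+f["W"][:3,3]
    p[z==0]=np.nan; return p
def proj(f,X):
    fl,cx,cy=K(f); c=f["W"][:3,:3].T@(np.array(X)-f["W"][:3,3]); return c[0]/c[2]*fl+cx,c[1]/c[2]*fl+cy
E
python3 - <<'E'
from h import *
print(env.state())
for n in("top","scene"):
    f=cam(n); cv2.imwrite(f"pics/{n}0.png",f["img"]); print(n,f["fov_y"],f["cx"],f["cy"],f["W"].round(3))
    np.savez(f"{n}0.npz",**f)
f=cam("wrist");print(f["T_tool_cam"],f["fov_y"])
E
```

```text
{'time_s': 0.0, 'qpos': array([ 6.74964775e+01,  1.83513841e+01,  8.97062407e+01,  4.27110508e-04,
        7.20441173e+01, -1.14706319e+00]), 'qvel': array([ 0.01307513, -0.02193363,  0.06364989, -0.00840611, -0.07476905,
        0.05675072]), 'effort': array([-7.91080583e-05, -4.12479651e+01, -2.31975335e+01,  7.26001686e-02,
        4.55787464e-02, -1.64054909e-04]), 'ee_pos': array([209.21100569, 535.04494048, 213.12398271]), 'ee_rot': array([-1.79898286e+02, -2.44273686e-03,  1.58643407e+02]), 'force': array([-0.88909368, -0.42932812,  0.5511186 ]), 'torque': array([ 0.01852564,  0.02821985, -0.01744081]), 'gripper_force': 0.0, 'gripper_width': 90.97245856152745}
top 54.75813594960467 322.2293032016814 246.4530748608761 [[-1.000000e-02 -9.870000e-01  1.600000e-01  3.507320e+02]
 [-1.000000e+00  1.300000e-02  2.000000e-02 -9.231700e+01]
 [-2.200000e-02 -1.590000e-01 -9.870000e-01  1.113235e+03]
 [ 0.000000e+00  0.000000e+00  0.000000e+00  1.000000e+00]]
scene 56.37282377796398 321.43636806448234 236.24963867718859 [[ 6.06000e-01 -5.61000e-01  5.64000e-01  1.80000e+01]
 [-7.95000e-01 -4.16000e-01  4.41000e-01 -4.94866e+02]
 [-1.30000e-02 -7.16000e-01 -6.98000e-01  7.17491e+02]
 [ 0.00000e+00  0.00000e+00  0.00000e+00  1.00000e+00]]
[[-2.52556317e-04 -9.57853750e-01 -2.87256209e-01  8.16715451e+01]
 [ 9.99999963e-01 -2.13994243e-04 -1.65640006e-04 -7.64513598e-01]
 [ 9.71877257e-05 -2.87256240e-01  9.57853769e-01 -1.70946421e+02]
 [ 0.00000000e+00  0.00000000e+00  0.00000000e+00  1.00000000e+00]] 59.75312978170634
```

View pics/top0.png

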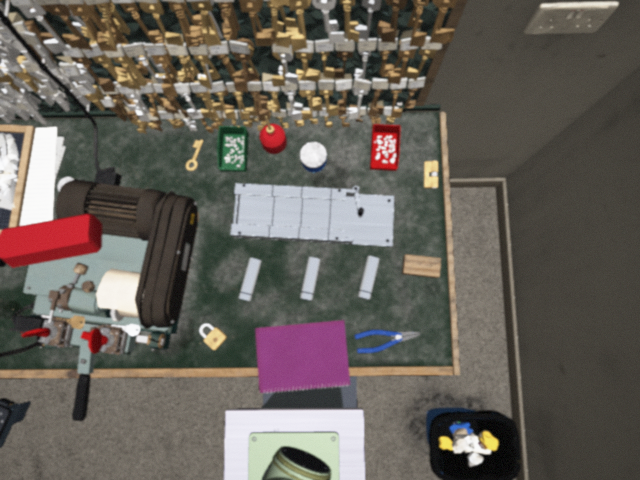

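View pics/scene0.png

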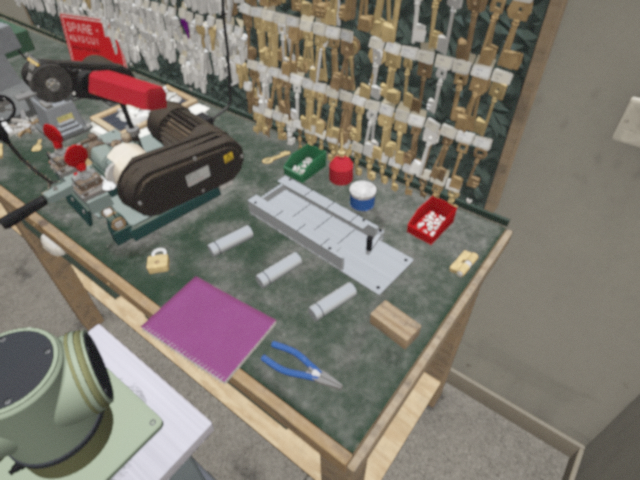

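The top view shows the tray at u 231–394, v 183–246, with its mouth on the right. The keeper knob is at (360,211), so the keeper is nearly shut. There are three bolts at (250,279), (311,278) and (369,277), and the chock is at (422,265). The padlock is at (211,336) and the lock cylinder at (431,174).

```bash
python3 - <<'E'
from h import *
f=dict(np.load("top0.npz")); P=cloud(f)
hsv=cv2.cvtColor(f["img"],cv2.COLOR_BGR2HSV)
m=((hsv[...,2]>125)&(hsv[...,1]<60)).astype(np.uint8)
m[:170]=0;m[305:]=0;m[:,:225]=0;m[:,440:]=0
n,l,st,c=cv2.connectedComponentsWithStats(m)
for i in range(1,n):
    if st[i,4]<150: continue
    cn=cv2.findContours((l==i).astype(np.uint8),0,2)[0][0]
    zz=15 if st[i,4]<1500 else 20
    w=np.array([onplane(f,*q[0],zz)[:2] for q in cn.astype(float)],np.float32)
    print(st[i],c[i].round(1),cv2.minAreaRect(w),np.nanmedian(P[l==i],0).round(1))
for n,(u,v) in dict(chock=(422,265),padlock=(211,336),cyl=(431,174),knob=(360,211),notebook=(300,355),pliers=(370,342)).items():
    print(n,P[v-3:v+4,u-3:u+4].reshape(-1,3).mean(0).round(1),onplane(f,u,v,16).round(1), np.nanmax(P[v-15:v+15,u-15:u+15,2]).round(1))
for x in[(230,184),(232,236),(394,195),(394,246),(355,187)]: print(x,onplane(f,*x,20).round(1))
cv2.imwrite("pics/c0.png",cv2.resize(f["img"][165:305,220:450],None,fx=3.4,fy=3.4,interpolation=cv2.INTER_CUBIC))
E
```

```text
[ 230  183  165   64 8456] [312.8 213.7] ((612.2875366210938, -47.66368103027344), (392.78643798828125, 146.94564819335938), 85.82400512695312) [611.  -48.1   5.6]
[358 255  22  44 527] [368.6 276.9] ((454.0189208984375, -179.76878356933594), (29.23065757751465, 102.83879852294922), 74.71736145019531) [ 452.4 -178.6   26.8]
[300 256  21  44 536] [310.1 277.7] ((453.2890930175781, -40.76131820678711), (29.899574279785156, 103.10291290283203), 77.67921447753906) [451.7 -41.2  26.7]
[239 258  22  43 533] [249.5 278.9] ((452.6567687988281, 103.7108383178711), (30.253969192504883, 102.4252700805664), 75.21692657470703) [451.2 101.5  26.4]
chock [ 478.6 -303.6   31.6] [ 480.4 -306.6   16. ] 39.5
padlock [319.5 191.8  16.1] [319.5 191.8  16. ] 23.8
cyl [ 706.2 -339.7   10. ] [ 704.3 -338.4   16. ] 22.0
knob [ 607.  -160.9   45. ] [ 614.  -162.8   16. ] 61.4
notebook [274.  -16.   10.4] [274.4 -16.4  16. ] 16.0
pliers [ 301.7 -180.2   -1.3] [ 302.5 -178.8   16. ] 16.5
(230, 184) [685.7 154.5  20. ]
(232, 236) [555.8 146.8  20. ]
(394, 195) [ 651.6 -245.7   20. ]
(394, 246) [ 526.3 -241.4   20. ]
(355, 187) [ 673.2 -151.7   20. ]
```

View pics/c0.png

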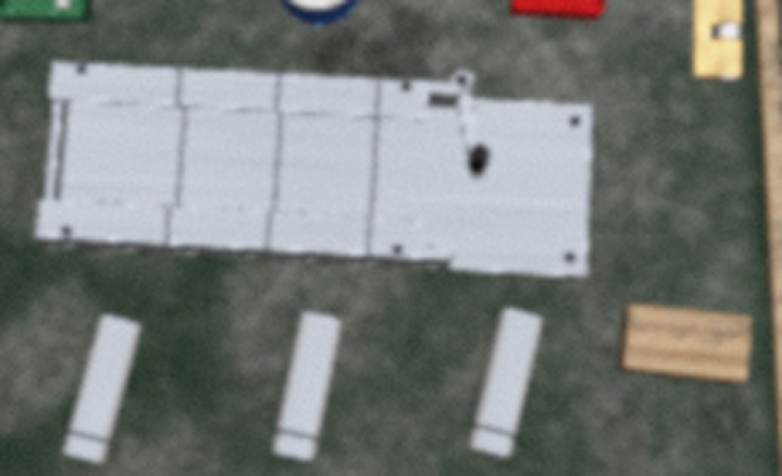

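```bash
cat >> h.py <<'E'
def rigid(T,Wd):
    T=np.array(T,float);Wd=np.array(Wd,float);a=T-T.mean(0);b=Wd-Wd.mean(0)
    th=np.arctan2((a[:,0]*b[:,1]-a[:,1]*b[:,0]).sum(),(a*b).sum())
    R=np.array([[np.cos(th),-np.sin(th)],[np.sin(th),np.cos(th)]]); o=Wd.mean(0)-R@T.mean(0)
    return R,o,np.degrees(th),((T@R.T+o)-Wd)
E
python3 - <<'E'
from h import *
f=dict(np.load("top0.npz"))
L=[((378,82),(63,55,43)),((370,255),(-63,55,43)),((279,75),(63,125,43)),((270,250),(-63,125,43)),((181,70),(63,195,43)),((170,243),(-63,195,43)),
((592,104),(63,-100,5)),((588,275),(-63,-100,5)),((376,165),(0,55,5)),((276,160),(0,125,5))]
T=[t[:2] for _,t in L]; W=[onplane(f,220+p[0]/3.4,165+p[1]/3.4,t[2])[:2] for p,t in L]
R,o,th,e=rigid(T,W); print(o,th,e.round(1))
hg=R@[70,-4]+o; kn=onplane(f,220+479/3.4,165+147/3.4,59)[:2]; print(hg,kn,R.T@(kn-o))
d=R.T@(kn-hg); print(np.degrees(np.arctan2(d[1],d[0])),np.hypot(*d))
E
```

```text
[ 599.73086837 -145.25752831] -3.7787642278893436 [[ 4.1 -1. ]
 [ 1.6  0.3]
 [ 2.6 -0.7]
 [ 1.8  1.1]
 [ 2.4  0. ]
 [ 0.6  1.6]
 [ 1.8 -1.1]
 [ 1.2  0.1]
 [-8.   1. ]
 [-8.1 -1.3]]
[ 669.31506948 -153.86211752] [ 610.24435058 -162.20178495] [ 11.6073211  -16.21453787]
-168.18526656142168 59.65651585907359
```

```bash
cat >> h.py <<'E'
TO=np.array([598.,-145.]); TH=-3.8
def t2w(x,y):
    c,s=np.cos(np.radians(TH)),np.sin(np.radians(TH)); return np.array([c*x-s*y,s*x+c*y])+TO
def w2t(p):
    c,s=np.cos(np.radians(TH)),np.sin(np.radians(TH)); d=np.array(p[:2])-TO; return np.array([c*d[0]+s*d[1],-s*d[0]+c*d[1]])
def go(x,y,z,yaw):
    s=env.state(); R=Ro.from_euler('xyz',s["ee_rot"],degrees=True).as_matrix()
    d=R.T@(np.array([x,y,z])-s["ee_pos"]); dy=(s["ee_rot"][2]-yaw+180)%360-180
    print("delta",d.round(1),"roll",round(dy/5,2),"rows>=",max(np.ceil(np.linalg.norm(d)/41.7),np.ceil(abs(dy)/7.16)))
def tgo(tx,ty,z,yaw): go(*t2w(tx,ty),z,yaw)
E
python3 - <<'E'
from h import *
f=dict(np.load("top0.npz")); P=cloud(f)
for x0 in range(100,800,100):
    print(x0,[ (lambda q: int(q.max()) if q.size else -1)(P[...,2][(abs(P[...,0]-x0-50)<50)&(abs(P[...,1]-y0-50)<50)]) for y0 in range(-400,700,100)])
go(*t2w(10,-16),330,46)
E
```

```text
100 [-787, -784, 6, 16, 167, 6, -787, -787, 335, -788, -787]
200 [7, 13, 17, 17, 17, 20, 85, 218, 336, 111, 126]
300 [7, 14, 17, 18, 17, 23, 185, 233, 231, 225, 110]
400 [39, 38, 33, 33, 33, 33, 185, 275, 282, 283, 39]
500 [28, 33, 55, 48, 47, 46, 178, 279, 281, 278, 23]
600 [22, 10, 61, 47, 48, 47, 166, 164, 165, 34, 35]
700 [21, 50, 48, 524, 148, 50, 13, 4, 109, 35, 37]
delta [-624.1 -504.2 -116. ] roll 22.53 rows>= 20.0
```

{"method": "arm_command", "body": {
  "rows": [
    {"delta_pos": [0, 0, -120], "roll": 0, "jaw": 100},
    {"delta_pos": [0, 0, -235], "roll": 0, "jaw": 100},
    {"delta_pos": [0, 0, -235], "roll": 0, "jaw": 100},
    {"delta_pos": [0, 0, -235], "roll": 0, "jaw": 100},
    {"delta_pos": [0, 0, -235], "roll": 0, "jaw": 100},
    {"delta_pos": [0, 0, -235], "roll": 0, "jaw": 100},
    {"delta_pos": [-624, -504, -235], "roll": 22.5, "jaw": 60},
    {"delta_pos": [-624, -504, -235], "roll": 22.5, "jaw": 60},
    {"delta_pos": [-624, -504, -235], "roll": 22.5, "jaw": 60},
    {"delta_pos": [-624, -504, -235], "roll": 22.5, "jaw": 60},
    {"delta_pos": [-624, -504, -235], "roll": 22.5, "jaw": 60},
    {"delta_pos": [-624, -504, -235], "roll": 22.5, "jaw": 60},
    {"delta_pos": [-624, -504, -235], "roll": 22.5, "jaw": 60},
    {"delta_pos": [-624, -504, -235], "roll": 22.5, "jaw": 60},
    {"delta_pos": [-624, -504, -235], "roll": 22.5, "jaw": 60},
    {"delta_pos": [-624, -504, -235], "roll": 22.5, "jaw": 60},
    {"delta_pos": [-624, -504, -235], "roll": 22.5, "jaw": 60},
    {"delta_pos": [-624, -504, -235], "roll": 22.5, "jaw": 60},
    {"delta_pos": [-624, -504, -235], "roll": 22.5, "jaw": 60},
    {"delta_pos": [-624, -504, -235], "roll": 22.5, "jaw": 60}
  ]
}}

```text
time_s: 1.82
ee_pos: [498.9, 26.8, 448.9]
ee_rot: [-180.0, -0.0, 58.0]
force: [0.6, 1.0, -0.3]
gripper_width: 54.5
gripper_force: 0.0
```

```bash
python3 - <<'E'
from h import *
tgo(30,10,250,86.2)
E
```

```text
delta [-70.3 196.8 198.8] roll -5.64 rows>= 7.0
```

{"method": "arm_command", "body": {
  "rows": [
    {"delta_pos": [-70, 197, 199], "roll": -5.64, "jaw": 40},
    {"delta_pos": [-70, 197, 199], "roll": -5.64, "jaw": 40},
    {"delta_pos": [-70, 197, 199], "roll": -5.64, "jaw": 40},
    {"delta_pos": [-70, 197, 199], "roll": -5.64, "jaw": 40},
    {"delta_pos": [-70, 197, 199], "roll": -5.64, "jaw": 40},
    {"delta_pos": [-70, 197, 199], "roll": -5.64, "jaw": 40},
    {"delta_pos": [-70, 197, 199], "roll": -5.64, "jaw": 40},
    {"delta_pos": [-70, 197, 199], "roll": -5.64, "jaw": 40},
    {"delta_pos": [-70, 197, 199], "roll": -5.64, "jaw": 40},
    {"delta_pos": [-70, 197, 199], "roll": -5.64, "jaw": 40},
    {"delta_pos": [-70, 197, 199], "roll": -5.64, "jaw": 40}
  ]
}}

```text
time_s: 2.73
ee_pos: [629.8, -133.2, 251.9]
ee_rot: [179.8, 0.0, 86.6]
force: [0.1, -0.5, -0.6]
gripper_width: 36.7
gripper_force: 0.0
```

```bash
python3 - <<'E'
from h import *
f=cam("wrist"); np.savez("w1.npz",**f); cv2.imwrite("pics/w1.png",f["img"]); print(env.state()["ee_pos"],env.state()["ee_rot"])
E
```

```text
[ 629.80633515 -133.13381602  252.17150442] [1.79807345e+02 1.39263846e-02 8.66363296e+01]
```

View pics/w1.png

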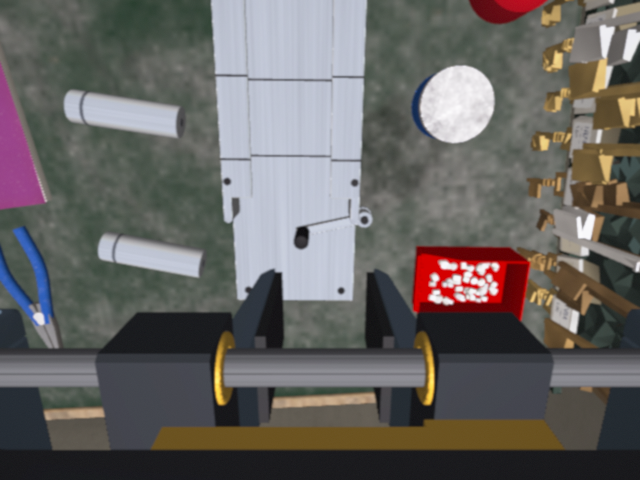

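The wrist view shows near-line ends on the lips at (219,156) and (361,159), and middle-line ends at (216,76) and (363,79). The apron corners are at (236,300) and (353,300), the knob top is at (302,232), and the hinge is at (364,217).

```bash
python3 - <<'E'
from h import *
f=dict(np.load("w1.npz"));P=cloud(f)
L=[((219.5,156),(-63,55,43)),((361.5,159.5),(63,55,43)),((215.5,76),(-63,125,43)),((363.5,79.5),(63,125,43)),((236,300),(-63,-100,5)),((353,300),(63,-100,5))]
T=[t[:2] for _,t in L]; W=[onplane(f,*p,t[2])[:2] for p,t in L]
R,o,th,e=rigid(T,W); print(o,th,e.round(1))
for u,v in[(302,232),(364,217)]: print(P[v,u], R.T@(P[v,u][:2]-o), R.T@(onplane(f,u,v,59 if u<350 else 45)[:2]-o))
for (u,v) in [(125,113),(150,256)]: print(onplane(f,u,v,22))
hsv=cv2.cvtColor(f["img"],cv2.COLOR_BGR2HSV); m=((P[...,2]>7)&(P[...,2]<36)&(P[...,0]<530)&(P[...,0]>370)&(hsv[...,1]<60)).astype(np.uint8)
n,l,st,c=cv2.connectedComponentsWithStats(m)
for i in range(1,n):
    if st[i,4]>500: print(st[i],cv2.minAreaRect(P[l==i][:,:2].astype(np.float32)))
E
```

```text
[ 598.66363233 -143.66649847] -4.178975615372051 [[ 0.3 -2.2]
 [-0.7 -0.8]
 [ 0.1  1. ]
 [ 0.5  2. ]
 [ 0.7  0.8]
 [-0.9 -0.7]]
[ 608.20670601 -155.50341551   47.58260033] [ 10.38028394 -11.11002096] [10.92367524 -7.92850998]
[ 667.83395991 -148.74656701   30.7518908 ] [ 6.93566193e+01 -2.59658610e-02] [67.86276859  3.3711988 ]
[452.96579507 -39.89386999  22.        ]
[ 451.11905082 -178.41762428   22.        ]
[  64   89  120   50 3907] ((451.6160583496094, -40.69586181640625), (30.083555221557617, 100.59613037109375), 77.95665740966797)
[  98  232  108   46 3090] ((452.3801574707031, -177.9063720703125), (29.594257354736328, 100.81637573242188), 74.61756134033203)
```

```bash
sed -i 's/^TO=.*/TO=np.array([598.5,-144.]); TH=-4.0/' h.py; python3 - <<'E'
from h import *
tgo(9.5,-15.8,80,46);tgo(9.5,-15.8,28,46)
E
```

```text
delta [-28.5 -21.9 172.1] roll 8.13 rows>= 6.0
delta [-28.5 -22.  224.1] roll 8.13 rows>= 6.0
```

{"method": "arm_command", "body": {
  "rows": [
    {"delta_pos": [-28.5, -22, 172], "roll": 8.1, "jaw": 45},
    {"delta_pos": [-28.5, -22, 172], "roll": 8.1, "jaw": 45},
    {"delta_pos": [-28.5, -22, 172], "roll": 8.1, "jaw": 45},
    {"delta_pos": [-28.5, -22, 172], "roll": 8.1, "jaw": 45},
    {"delta_pos": [-28.5, -22, 172], "roll": 8.1, "jaw": 45},
    {"delta_pos": [-28.5, -22, 172], "roll": 8.1, "jaw": 45},
    {"delta_pos": [-28.5, -22, 172], "roll": 8.1, "jaw": 45},
    {"delta_pos": [-28.5, -22, 190], "roll": 8.1, "jaw": 45},
    {"delta_pos": [-28.5, -22, 207], "roll": 8.1, "jaw": 45},
    {"delta_pos": [-28.5, -22, 224], "roll": 8.1, "jaw": 45},
    {"delta_pos": [-28.5, -22, 224], "roll": 8.1, "jaw": 45},
    {"delta_pos": [-28.5, -22, 224], "roll": 8.1, "jaw": 10},
    {"delta_pos": [-28.5, -22, 224], "roll": 8.1, "jaw": 5},
    {"delta_pos": [-28.5, -22, 224], "roll": 8.1, "jaw": 5},
    {"delta_pos": [-28.5, -22, 224], "roll": 8.1, "jaw": 5},
    {"delta_pos": [-28.5, -22, 224], "roll": 8.1, "jaw": 5}
  ],
  "squeeze": 6
}}

```text
time_s: 4.12
ee_pos: [606.9, -161.3, 27.2]
ee_rot: [179.9, -0.1, 46.1]
force: [0.7, 0.4, 2.5]
gripper_width: 13.9
gripper_force: 6.0
```

```bash
python3 - <<'E'
from h import *
s=env.state(); p=w2t(s["ee_pos"]); print(p,s["gripper_width"],s["force"],s["ee_pos"])
a0=np.arctan2(-(p[1]+4),-(p[0]-70)); print(np.degrees(a0))
R=Ro.from_euler('xyz',s["ee_rot"],degrees=True).as_matrix()
for a in np.linspace(a0,np.radians(96),13)[1:]:
    q=t2w(70-62*np.cos(a),-4-62*np.sin(a)); d=R.T@np.append(q-t2w(70-62*np.cos(a0),-4-62*np.sin(a0)),0); print(d.round(1)[:2].tolist(),end=' ')
E
```

```text
[  9.56005686 -16.68373533] 13.886626268204514 [0.73653143 0.40887022 2.46561502] [ 606.87297049 -161.30997044   27.21728808]
11.85192274618599
[-4.3, 6.2] [-7.8, 12.9] [-10.5, 20.0] [-12.3, 27.4] [-13.2, 34.9] [-13.2, 42.5] [-12.2, 50.0] [-10.3, 57.4] [-7.5, 64.5] [-3.9, 71.1] [0.4, 77.3] [5.6, 82.9]
```

{"method": "arm_command", "body": {
  "rows": [
    {"delta_pos": [-4.3, 6.2, 0], "roll": 0, "jaw": 5},
    {"delta_pos": [-7.8, 12.9, 0], "roll": 0, "jaw": 5},
    {"delta_pos": [-10.5, 20, 0], "roll": 0, "jaw": 5},
    {"delta_pos": [-12.3, 27.4, 0], "roll": 0, "jaw": 5},
    {"delta_pos": [-13.2, 34.9, 0], "roll": 0, "jaw": 5},
    {"delta_pos": [-13.2, 42.5, 0], "roll": 0, "jaw": 5},
    {"delta_pos": [-12.2, 50, 0], "roll": 0, "jaw": 5},
    {"delta_pos": [-10.3, 57.4, 0], "roll": 0, "jaw": 5},
    {"delta_pos": [-7.5, 64.5, 0], "roll": 0, "jaw": 5},
    {"delta_pos": [-3.9, 71.1, 0], "roll": 0, "jaw": 5},
    {"delta_pos": [0.4, 77.3, 0], "roll": 0, "jaw": 5},
    {"delta_pos": [5.6, 82.9, 0], "roll": 0, "jaw": 5},
    {"delta_pos": [5.6, 82.9, 0], "roll": 0, "jaw": 5},
    {"delta_pos": [5.6, 82.9, 0], "roll": 0, "jaw": 5}
  ]
}}

```text
time_s: 5.28
ee_pos: [670.9, -214.6, 25.5]
ee_rot: [179.9, -0.1, 46.1]
force: [1.1, -0.2, -3.0]
gripper_width: 13.8
gripper_force: 6.0
```

```bash
python3 - <<'E'
from h import *
s=env.state(); p=w2t(s["ee_pos"]); print(p,s["gripper_width"],s["force"],s["ee_pos"]); print(np.degrees(np.arctan2(-(p[1]+4),-(p[0]-70))))
E
```

```text
[ 77.16687251 -65.38499024] 13.793301695174161 [ 1.09882175 -0.18646191 -3.00279776] [ 670.91787154 -214.60860461   25.50463202]
96.65929659082522
```

```bash
python3 - <<'E'
from h import *
go(452,-178.3,100,-15.4);go(452,-178.3,3.5,-15.4)
E
```

```text
delta [-125.6 -182.8  -75. ] roll 12.3 rows>= 9.0
delta [-125.7 -182.9   21.5] roll 12.3 rows>= 9.0
```

{"method": "arm_command", "body": {
  "rows": [
    {"delta_pos": [0, 0, 0], "roll": 0, "jaw": 40},
    {"delta_pos": [0, 0, 0], "roll": 0, "jaw": 40},
    {"delta_pos": [0, 0, 0], "roll": 0, "jaw": 40},
    {"delta_pos": [0, 0, -40], "roll": 0, "jaw": 40},
    {"delta_pos": [0, 0, -75], "roll": 0, "jaw": 40},
    {"delta_pos": [0, 0, -75], "roll": 0, "jaw": 60},
    {"delta_pos": [-125.6, -182.8, -75], "roll": 12.3, "jaw": 80},
    {"delta_pos": [-125.6, -182.8, -75], "roll": 12.3, "jaw": 80},
    {"delta_pos": [-125.6, -182.8, -75], "roll": 12.3, "jaw": 80},
    {"delta_pos": [-125.6, -182.8, -75], "roll": 12.3, "jaw": 80},
    {"delta_pos": [-125.6, -182.8, -75], "roll": 12.3, "jaw": 80},
    {"delta_pos": [-125.6, -182.8, -75], "roll": 12.3, "jaw": 80},
    {"delta_pos": [-125.6, -182.8, -75], "roll": 12.3, "jaw": 80},
    {"delta_pos": [-125.6, -182.8, -75], "roll": 12.3, "jaw": 80},
    {"delta_pos": [-125.6, -182.8, -75], "roll": 12.3, "jaw": 80},
    {"delta_pos": [-125.6, -182.8, -75], "roll": 12.3, "jaw": 80},
    {"delta_pos": [-125.6, -182.8, -75], "roll": 12.3, "jaw": 80}
  ]
}}

```text
time_s: 6.7
ee_pos: [450.8, -178.3, 101.3]
ee_rot: [-180.0, -0.1, -15.3]
force: [0.7, 0.1, -0.5]
gripper_width: 73.0
gripper_force: 0.0
```

```bash
cat >> h.py <<'E'
def blob(f,zlo,zhi,xlo,xhi,ylo,yhi,smax=60):
    "min-area rect (world xy) of the points in a box of heights, world window"
    P=cloud(f); hsv=cv2.cvtColor(f["img"],cv2.COLOR_BGR2HSV)
    m=((P[...,2]>zlo)&(P[...,2]<zhi)&(P[...,0]>xlo)&(P[...,0]<xhi)&(P[...,1]>ylo)&(P[...,1]<yhi)&(hsv[...,1]<smax)).astype(np.uint8)
    n,l,st,c=cv2.connectedComponentsWithStats(m); i=1+np.argmax(st[1:,4])
    return st[i],cv2.minAreaRect(P[l==i][:,:2].astype(np.float32))
E
python3 - <<'E'
from h import *
f=cam("wrist"); cv2.imwrite("pics/w2.png",f["img"]); print(env.state()["ee_pos"],env.state()["ee_rot"])
print(blob(f,12,36,370,520,-240,-120)); go(452,-178.3,3.5,-15.4)
E
```

```text
[ 450.80094073 -178.27405759  101.13256227] [-1.79995736e+02 -3.54793454e-02 -1.53220991e+01]
(array([ 298,  165,   49,  160, 7256], dtype=int32), ((452.7408447265625, -178.47122192382812), (29.929649353027344, 100.19429779052734), 74.91178894042969))
delta [ 1.1 -0.3 97.6] roll 0.02 rows>= 3.0
```

View pics/w2.png

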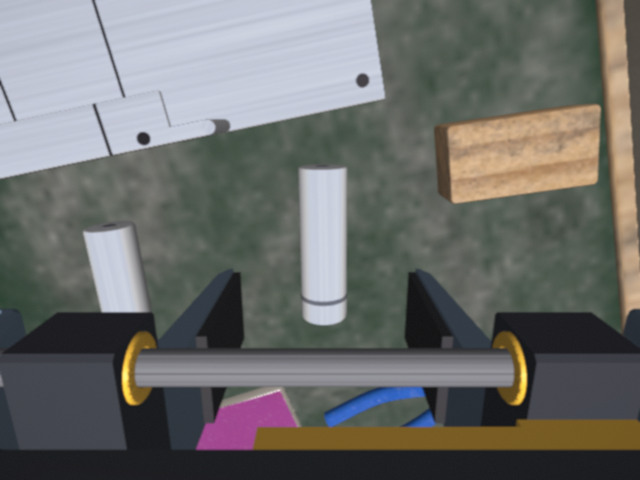

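{"method": "arm_command", "body": {
  "rows": [
    {"delta_pos": [1.8, 0, 40], "roll": 0.1, "jaw": 80},
    {"delta_pos": [1.8, 0, 75], "roll": 0.1, "jaw": 80},
    {"delta_pos": [1.8, 0, 97], "roll": 0.1, "jaw": 80},
    {"delta_pos": [1.8, 0, 97.5], "roll": 0.1, "jaw": 80},
    {"delta_pos": [1.8, 0, 97.5], "roll": 0.1, "jaw": 20},
    {"delta_pos": [1.8, 0, 97.5], "roll": 0.1, "jaw": 20},
    {"delta_pos": [1.8, 0, 97.5], "roll": 0.1, "jaw": 20},
    {"delta_pos": [1.8, 0, 97.5], "roll": 0.1, "jaw": 20},
    {"delta_pos": [1.8, 0, 97.5], "roll": 0.1, "jaw": 20},
    {"delta_pos": [1.8, 0, 97.5], "roll": 0.1, "jaw": 20},
    {"delta_pos": [1.8, 0, 97.5], "roll": 0.1, "jaw": 20}
  ],
  "squeeze": 45
}}

```text
time_s: 7.67
ee_pos: [452.6, -178.7, 3.7]
ee_rot: [-180.0, -0.0, -15.9]
force: [-0.4, 0.6, -0.6]
gripper_width: 29.3
gripper_force: 4.6
```

```bash
python3 - <<'E'
from h import *
s=env.state();print(s["gripper_width"],s["gripper_force"],s["ee_pos"],s["force"],w2t(s["ee_pos"]))
tgo(0,-45,s["ee_pos"][2]+18,-4);tgo(0,-45,s["ee_pos"][2]+5.5,-4)
E
```

```text
29.285299888214876 4.565017595887184 [ 452.56937617 -178.72003054    3.65874175] [-0.37020899  0.638837   -0.6188669 ] [-143.15319726  -44.81506002]
delta [140.1 -29.4 -17.9] roll -2.39 rows>= 4.0
delta [140.1 -29.4  -5.4] roll -2.39 rows>= 4.0
```

{"method": "arm_command", "body": {
  "rows": [
    {"delta_pos": [0, 0, 0], "roll": 0, "jaw": 20},
    {"delta_pos": [0, 0, 0], "roll": 0, "jaw": 20},
    {"delta_pos": [0, 0, 0], "roll": 0, "jaw": 20},
    {"delta_pos": [0, 0, 0], "roll": 0, "jaw": 20},
    {"delta_pos": [0, 0, -9], "roll": 0, "jaw": 20},
    {"delta_pos": [0, 0, -18], "roll": 0, "jaw": 20},
    {"delta_pos": [0, 0, -18], "roll": 0, "jaw": 20}
  ]
}}

```text
time_s: 8.25
ee_pos: [453.5, -179.2, 23.0]
ee_rot: [180.0, -0.2, -15.9]
force: [0.2, -0.1, -3.1]
gripper_width: 29.4
gripper_force: 45.0
```

{"method": "arm_command", "body": {
  "rows": [
    {"delta_pos": [20, -4, 0], "roll": 0, "jaw": 20},
    {"delta_pos": [45, -9, 0], "roll": -0.5, "jaw": 20},
    {"delta_pos": [75, -15.7, 0], "roll": -1, "jaw": 20},
    {"delta_pos": [105, -22, 0], "roll": -2, "jaw": 20},
    {"delta_pos": [130, -27, 0], "roll": -2.4, "jaw": 20},
    {"delta_pos": [140, -29.4, 0], "roll": -2.4, "jaw": 20},
    {"delta_pos": [140, -29.4, 0], "roll": -2.4, "jaw": 20},
    {"delta_pos": [140, -29.4, 0], "roll": -2.4, "jaw": 20}
  ]
}}

```text
time_s: 8.92
ee_pos: [594.4, -188.6, 20.8]
ee_rot: [-180.0, 0.1, -3.9]
force: [0.4, -1.1, -2.8]
gripper_width: 29.2
gripper_force: 45.0
```

```bash
python3 - <<'E'
from h import *
s=env.state();print(s["gripper_width"],s["gripper_force"],s["ee_pos"],s["force"],w2t(s["ee_pos"]))
f=cam("wrist");np.savez("w3.npz",**f);cv2.imwrite("pics/w3.png",f["img"])
tgo(0,-45,9.3,-4)
E
```

```text
29.204535781919713 44.98924434185028 [ 594.41780817 -188.58937411   20.80343856] [ 0.41399365 -1.10019876 -2.8042998 ] [ -0.96185031 -44.76551594]
delta [ 1.9  0.2 11.5] roll 0.02 rows>= 1.0
```

View pics/w3.png

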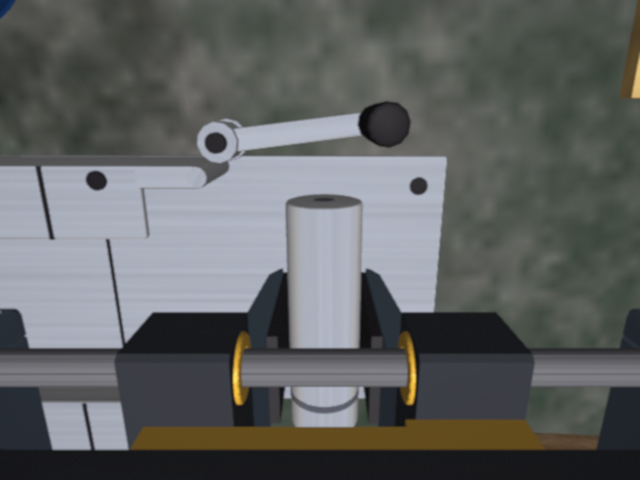

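```bash
python3 - <<'E'
from h import *
f=dict(np.load("w3.npz"));P=cloud(f)
for n,(u,v,z) in dict(corner=(446,157,5),edge=(300,157,5),hole=(418,186,5),lipo=(38,167,43),lipi=(52,238,43),lip_entry=(148,236,43),hole2=(96,181,43),knobtop=(388,121,59),hinge=(216,143,45)).items():
    print(n,w2t(onplane(f,u,v,z)).round(1),P[v,u].round(1))
m=(P[...,2]>28)&(P[...,2]<47); m[:, :285]=0; m[:,365:]=0; m[270:]=0
q=P[m]; t=np.array([w2t(a) for a in q]); print(t.min(0),t.max(0),np.median(t,0),q[:,2].max(), env.state()["ee_pos"])
E
```

```text
corner [ 62.6 -99. ] [ 6.534e+02 -2.486e+02 -2.000e-01]
edge [ 62.5 -34.8] [ 658.3 -183.     3.8]
hole [ 49.7 -87.6] [ 642.  -234.8    5.1]
lipo [62.5 55.5] [664.8 -93.2  43.4]
lipi [36.4 55.5] [639.  -92.   44.2]
lip_entry [37.2 19.8] [ 627.5 -110.     6.2]
hole2 [57.6 35.8] [ 658.6 -112.7   43.8]
knobtop [ 78.5 -64.9] [ 672.3 -214.2   58.8]
hinge [71.  -8.4] [ 668.  -153.2   29. ]
[ 21.44493317 -60.15483001] [ 82.36886796 -30.07681642] [ 39.23863989 -45.77838128] 46.99948272682951 [ 593.55539596 -188.52436796   20.8270019 ]
```

```bash
python3 - <<'E'
from h import *
f=dict(np.load("w3.npz"));P=cloud(f)
m=(P[...,2]>25)&(P[...,2]<44); m[:, :295]=0; m[:,352:]=0; m[270:]=0;m[:170]=0
q=P[m]; t=np.array([w2t(a) for a in q]); print(t.max(0),np.percentile(t[:,0],[98,99.5]),q[:,2].max())
e=[(u,v) for u in (310,323,338) for v in [np.where(m[:,u])[0].min()]]; print(e,[P[v,u].round(1) for u,v in e])
E
```

```text
[ 49.19980235 -33.7436338 ] [49.05805517 49.14701672] 43.999085003897505
[(310, np.int64(197)), (323, np.int64(197)), (338, np.int64(197))] [array([ 644.2, -187.1,   25.6]), array([ 644. , -192.3,   26.5]), array([ 643.5, -198.3,   25.8])]
```

{"method": "arm_command", "body": {
  "rows": [
    {"delta_pos": [1, 0.2, 5], "roll": 0, "jaw": 20},
    {"delta_pos": [1, 0.2, 9], "roll": 0, "jaw": 20},
    {"delta_pos": [1, 0.2, 11.7], "roll": 0, "jaw": 20},
    {"delta_pos": [1, 0.2, 11.7], "roll": 0, "jaw": 20},
    {"delta_pos": [1, 0.2, 11.7], "roll": 0, "jaw": 20},
    {"delta_pos": [1, 0.2, 11.7], "roll": 0, "jaw": 45},
    {"delta_pos": [1, 0.2, 11.7], "roll": 0, "jaw": 45},
    {"delta_pos": [1, 0.2, 11.7], "roll": 0, "jaw": 55},
    {"delta_pos": [1, 0.2, 11.7], "roll": 0, "jaw": 55},
    {"delta_pos": [1, 0.2, -28], "roll": 0, "jaw": 60},
    {"delta_pos": [1, 0.2, -65], "roll": 0, "jaw": 60},
    {"delta_pos": [1, 0.2, -90], "roll": 0, "jaw": 60},
    {"delta_pos": [1, 0.2, -90], "roll": 0, "jaw": 60}
  ]
}}

```text
time_s: 10.05
ee_pos: [600.1, -190.4, 118.2]
ee_rot: [179.8, -0.7, -3.9]
force: [0.3, -0.3, 0.4]
gripper_width: 54.7
gripper_force: 0.0
```

```bash
cat >> h.py <<'E'
def bolt(f,ylo,yhi):
    "bolt in tray coords, from points 25..37 above bench, |tx|<58, ty window; through the slot when in the lane"
    P=cloud(f); hs=cv2.cvtColor(f["img"],cv2.COLOR_BGR2HSV); d=P[...,:2]-TO; c,s=np.cos(np.radians(TH)),np.sin(np.radians(TH))
    tx=c*d[...,0]+s*d[...,1]; ty=-s*d[...,0]+c*d[...,1]
    m=((P[...,2]>23)&(P[...,2]<37.5)&(abs(tx)<58)&(ty>ylo)&(ty<yhi)&(hs[...,2]>80)).astype(np.uint8)
    n,l,st,_=cv2.connectedComponentsWithStats(m); i=1+np.argmax(st[1:,4]); q=l==i
    z=P[...,2][q]; x=tx[q]; y=ty[q]; top=z>np.percentile(z,90)-1.5
    r=cv2.minAreaRect(np.stack([x,y],1).astype(np.float32))
    print("n",q.sum(),"x",np.percentile(x,[.5,99.5]).round(1),"y",np.percentile(y,[.5,99.5]).round(1),"topy",y[top].mean().round(1),"ztop",np.percentile(z,98).round(1),"rect",np.round(r[0],1),np.round(r[1],1),round(r[2],1))
    return q
E
python3 - <<'E'
from h import *
f=cam("wrist");print(env.state()["ee_pos"]); bolt(f,-100,15); tgo(0,-90,80,86); tgo(0,-90,14,86)
E
```

```text
[ 598.37311156 -189.89079281  115.26515411]
n 6485 x [-48.6  50.2] y [-60.1 -31.2] topy -45.6 ztop 35.9 rect [  0.3 -45.7] [100.1  29.4] 0.1
delta [-3.4 44.1 35.3] roll -17.99 rows>= 13.0
delta [ -3.9  44.  101.3] roll -17.99 rows>= 13.0
```

{"method": "arm_command", "body": {
  "rows": [
    {"delta_pos": [-3.5, 44, 0], "roll": -18, "jaw": 33},
    {"delta_pos": [-3.5, 44, 0], "roll": -18, "jaw": 33},
    {"delta_pos": [-3.5, 44, 0], "roll": -18, "jaw": 33},
    {"delta_pos": [-3.5, 44, 0], "roll": -18, "jaw": 33},
    {"delta_pos": [-3.5, 44, 0], "roll": -18, "jaw": 33},
    {"delta_pos": [-3.5, 44, 0], "roll": -18, "jaw": 33},
    {"delta_pos": [-3.5, 44, 0], "roll": -18, "jaw": 33},
    {"delta_pos": [-3.5, 44, 0], "roll": -18, "jaw": 33},
    {"delta_pos": [-3.5, 44, 0], "roll": -18, "jaw": 33},
    {"delta_pos": [-3.5, 44, 0], "roll": -18, "jaw": 33},
    {"delta_pos": [-3.5, 44, 0], "roll": -18, "jaw": 33},
    {"delta_pos": [-3.5, 44, 20], "roll": -18, "jaw": 33},
    {"delta_pos": [-3.5, 44, 40], "roll": -18, "jaw": 33},
    {"delta_pos": [-3.5, 44, 75], "roll": -18, "jaw": 33},
    {"delta_pos": [-3.5, 44, 101], "roll": -18, "jaw": 33},
    {"delta_pos": [-3.5, 44, 101], "roll": -18, "jaw": 33}
  ]
}}

```text
time_s: 11.43
ee_pos: [588.4, -232.3, 7.0]
ee_rot: [-179.8, -0.1, 86.1]
force: [-0.5, -1.4, 0.4]
gripper_width: 30.0
gripper_force: 0.0
```

```bash
python3 - <<'E'
from h import *
s=env.state();print(s["ee_pos"],s["ee_rot"],w2t(s["ee_pos"]),s["gripper_width"])
f=cam("wrist"); bolt(f,-100,15); cv2.imwrite("pics/w4.png",f["img"]);tgo(0,-90,14,86)
E
```

```text
[ 588.42259142 -232.32612572    7.00402056] [-1.79787333e+02 -7.73718314e-02  8.60698595e+01] [ -3.89154145 -88.81393221] 29.959550564951
n 20697 x [-49.1  49. ] y [-60.1 -31.3] topy -45.6 ztop 35.9 rect [ -0.  -45.9] [99.9 29.9] 0.1
delta [-1.2  3.9 -5.9] roll 0.01 rows>= 1.0
```

View pics/w4.png

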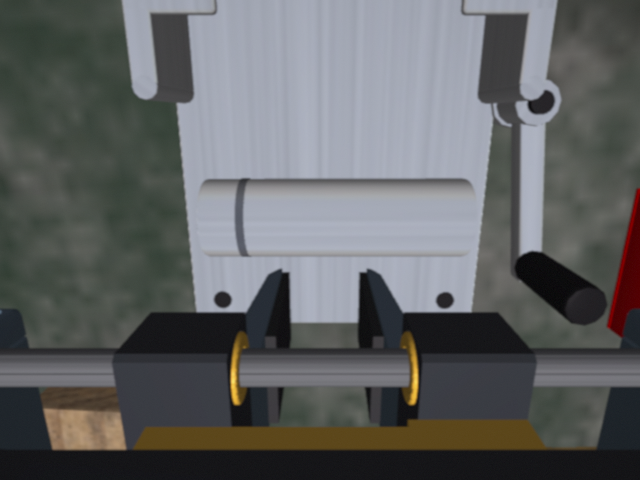

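{"method": "arm_command", "body": {
  "rows": [
    {"delta_pos": [-1, 3.9, -6], "roll": 0, "jaw": 33},
    {"delta_pos": [3, 3.9, -6], "roll": 0, "jaw": 33},
    {"delta_pos": [6, 3.9, -6], "roll": 0, "jaw": 33},
    {"delta_pos": [9, 3.9, -6], "roll": 0, "jaw": 33},
    {"delta_pos": [12, 3.9, -6], "roll": 0, "jaw": 33},
    {"delta_pos": [15, 3.9, -6], "roll": 0, "jaw": 33},
    {"delta_pos": [18, 3.9, -6], "roll": 0, "jaw": 33},
    {"delta_pos": [21, 3.9, -6], "roll": 0, "jaw": 33},
    {"delta_pos": [25, 3.9, -6], "roll": 0, "jaw": 33},
    {"delta_pos": [29, 3.9, -6], "roll": 0, "jaw": 33},
    {"delta_pos": [33, 3.9, -6], "roll": 0, "jaw": 33},
    {"delta_pos": [37, 3.9, -6], "roll": 0, "jaw": 33},
    {"delta_pos": [41, 3.9, -6], "roll": 0, "jaw": 33},
    {"delta_pos": [45, 3.9, -6], "roll": 0, "jaw": 33},
    {"delta_pos": [49, 3.9, -6], "roll": 0, "jaw": 33},
    {"delta_pos": [53, 3.9, -6], "roll": 0, "jaw": 33},
    {"delta_pos": [57, 3.9, -6], "roll": 0, "jaw": 33},
    {"delta_pos": [60, 3.9, -6], "roll": 0, "jaw": 33},
    {"delta_pos": [60, 3.9, -6], "roll": 0, "jaw": 33}
  ]
}}

```text
time_s: 13.07
ee_pos: [597.6, -172.5, 16.4]
ee_rot: [-180.0, -0.0, 86.1]
force: [0.4, -0.0, 0.4]
gripper_width: 30.4
gripper_force: 0.0
```

```bash
cat > look.py <<'E'
from h import *
import sys
s=env.state();print("tcp",w2t(s["ee_pos"]).round(1),s["ee_pos"][2].round(1),s["ee_rot"].round(1),"w",round(s["gripper_width"],1),"F",s["force"].round(1),"t",s["time_s"])
f=cam("wrist"); bolt(f,float(sys.argv[1]),float(sys.argv[2]))
if len(sys.argv)>3: cv2.imwrite("pics/"+sys.argv[3],f["img"])
E
python3 look.py -60 80
```

```text
tcp [  1.1 -28.5] 16.4 [-180.    -0.    86.1] w 30.4 F [ 0.4 -0.   0.4] t 13.0667
n 17259 x [-49.1  48.8] y [-7.3 20.4] topy 6.1 ztop 36.0 rect [-0.2  6.5] [ 28.7 100.1] 90.0
```

{"method": "arm_command", "body": {
  "rows": [
    {"delta_pos": [2, -0.5, 1], "roll": 0, "jaw": 33},
    {"delta_pos": [4, -1, 2], "roll": 0, "jaw": 33},
    {"delta_pos": [6.5, -1, 2], "roll": 0, "jaw": 33},
    {"delta_pos": [10, -1, 2], "roll": 0, "jaw": 33},
    {"delta_pos": [14, -1, 2], "roll": 0, "jaw": 33},
    {"delta_pos": [18, -1, 2], "roll": 0, "jaw": 33},
    {"delta_pos": [22.5, -1, 2], "roll": 0, "jaw": 33},
    {"delta_pos": [27, -1, 2], "roll": 0, "jaw": 33},
    {"delta_pos": [31.5, -1, 2], "roll": 0, "jaw": 33},
    {"delta_pos": [36, -1, 2], "roll": 0, "jaw": 33},
    {"delta_pos": [40.5, -1, 2], "roll": 0, "jaw": 33},
    {"delta_pos": [45, -1, 2], "roll": 0, "jaw": 33},
    {"delta_pos": [49.5, -1, 2], "roll": 0, "jaw": 33},
    {"delta_pos": [54, -1, 2], "roll": 0, "jaw": 33},
    {"delta_pos": [58.5, -1, 2], "roll": 0, "jaw": 33},
    {"delta_pos": [63, -1, 2], "roll": 0, "jaw": 33},
    {"delta_pos": [67.5, -1, 2], "roll": 0, "jaw": 33},
    {"delta_pos": [72, -1, 2], "roll": 0, "jaw": 33},
    {"delta_pos": [76, -1, 2], "roll": 0, "jaw": 33},
    {"delta_pos": [80, -1, 2], "roll": 0, "jaw": 33}
  ]
}}

```text
time_s: 14.78
ee_pos: [602.1, -92.9, 14.4]
ee_rot: [-180.0, -0.0, 86.1]
force: [-0.3, 0.4, 0.5]
gripper_width: 29.8
gripper_force: 0.1
```

```bash
python3 look.py 40 160 w5.png
```

```text
tcp [ 0.1 51.2] 14.4 [-180.    -0.    86.1] w 29.8 F [-0.3  0.4  0.5] t 14.7833
n 13788 x [-37.9  37.6] y [70.2 97.7] topy 83.5 ztop 35.9 rect [-0.3 82.8] [79.8 30.6] 0.0
```

View pics/w5.png

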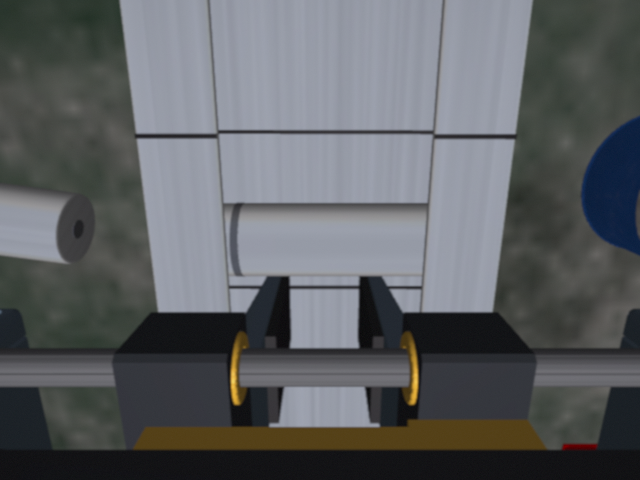

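{"method": "arm_command", "body": {
  "rows": [
    {"delta_pos": [3, 0, 0], "roll": 0, "jaw": 33},
    {"delta_pos": [6, 0, 0], "roll": 0, "jaw": 33},
    {"delta_pos": [9.5, 0, 0], "roll": 0, "jaw": 33},
    {"delta_pos": [14, 0, 0], "roll": 0, "jaw": 33},
    {"delta_pos": [18, 0, 0], "roll": 0, "jaw": 33},
    {"delta_pos": [22.5, 0, 0], "roll": 0, "jaw": 33},
    {"delta_pos": [27, 0, 0], "roll": 0, "jaw": 33},
    {"delta_pos": [31.5, 0, 0], "roll": 0, "jaw": 33},
    {"delta_pos": [36, 0, 0], "roll": 0, "jaw": 33},
    {"delta_pos": [40.5, 0, 0], "roll": 0, "jaw": 33},
    {"delta_pos": [45, 0, 0], "roll": 0, "jaw": 33},
    {"delta_pos": [49.5, 0, 0], "roll": 0, "jaw": 33},
    {"delta_pos": [54, 0, 0], "roll": 0, "jaw": 33},
    {"delta_pos": [58.5, 0, 0], "roll": 0, "jaw": 33},
    {"delta_pos": [63, 0, 0], "roll": 0, "jaw": 33},
    {"delta_pos": [67.5, 0, 0], "roll": 0, "jaw": 33},
    {"delta_pos": [72, 0, 0], "roll": 0, "jaw": 33},
    {"delta_pos": [76.5, 0, 0], "roll": 0, "jaw": 33},
    {"delta_pos": [81, 0, 0], "roll": 0, "jaw": 33},
    {"delta_pos": [85, 0, 0], "roll": 0, "jaw": 33}
  ]
}}

```text
time_s: 16.5
ee_pos: [608.0, -8.0, 14.4]
ee_rot: [-180.0, -0.0, 86.1]
force: [-0.7, -0.5, -0.6]
gripper_width: 30.2
gripper_force: 0.3
```

```bash
python3 look.py 120 240
```

```text
tcp [ -0.  136.3] 14.4 [-180.    -0.    86.1] w 30.2 F [-0.7 -0.5 -0.6] t 16.5
n 13806 x [-37.9  37.8] y [155.1 182.8] topy 168.6 ztop 35.9 rect [-1.000e-01  1.677e+02] [79.6 31. ] 0.1
```

{"method": "arm_command", "body": {
  "rows": [
    {"delta_pos": [2, 0, 0], "roll": 0, "jaw": 33},
    {"delta_pos": [4.5, 0, 0], "roll": 0, "jaw": 33},
    {"delta_pos": [7.5, 0, 0], "roll": 0, "jaw": 33},
    {"delta_pos": [10.5, 0, 0], "roll": 0, "jaw": 33},
    {"delta_pos": [13, 0, 0], "roll": 0, "jaw": 33},
    {"delta_pos": [15, 0, 0], "roll": 0, "jaw": 33},
    {"delta_pos": [17, 0, 0], "roll": 0, "jaw": 33},
    {"delta_pos": [19, 0, 0], "roll": 0, "jaw": 33},
    {"delta_pos": [20.5, 0, 0], "roll": 0, "jaw": 33},
    {"delta_pos": [22, 0, 0], "roll": 0, "jaw": 33},
    {"delta_pos": [22, 0, 0], "roll": 0, "jaw": 33},
    {"delta_pos": [22, 0, 0], "roll": 0, "jaw": 33},
    {"delta_pos": [22, 0, 0], "roll": 0, "jaw": 33},
    {"delta_pos": [22, 0, 0], "roll": 0, "jaw": 33},
    {"delta_pos": [22, 0, 0], "roll": 0, "jaw": 33}
  ]
}}

```text
time_s: 17.8
ee_pos: [609.4, 13.3, 14.4]
ee_rot: [180.0, -0.0, 86.1]
force: [-0.3, -0.1, -0.5]
gripper_width: 30.3
gripper_force: 0.0
```

```bash
python3 look.py 150 240 w6.png
```

```text
tcp [-1.000e-01  1.577e+02] 14.4 [180.   -0.   86.1] w 30.3 F [-0.3 -0.1 -0.5] t 17.8
n 13783 x [-37.9  37.7] y [178.1 205.4] topy 191.2 ztop 35.9 rect [  0.2 191.1] [79.5 29.9] 0.4
```

View pics/w6.png

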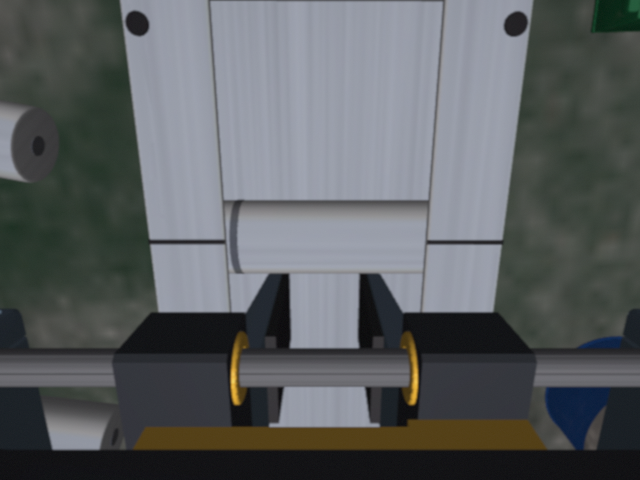

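```bash
python3 - <<'E'
from h import *
f=cam("wrist")
g=cv2.cvtColor(f["img"],cv2.COLOR_BGR2GRAY)
for u in(170,200,450,480):
    v=225+np.argmin(g[225:260,u]); print(u,v,w2t(onplane(f,u,float(v),43)).round(1))
# bolt top line & edges at z
P=cloud(f)
for u in (300,340):
    c=[(v,P[v,u,2].round(1),w2t(P[v,u])[1].round(1)) for v in range(196,276,4)]; print(c)
E
```

```text
170 241 [-55.3 195.6]
200 241 [-44.6 195.6]
450 242 [ 44.4 195.3]
480 242 [ 55.1 195.3]
[(196, np.float64(5.6), np.float64(204.8)), (200, np.float64(17.9), np.float64(205.5)), (204, np.float64(24.4), np.float64(205.1)), (208, np.float64(26.7), np.float64(204.0)), (212, np.float64(29.2), np.float64(203.0)), (216, np.float64(31.3), np.float64(202.0)), (220, np.float64(30.7), np.float64(200.3)), (224, np.float64(32.6), np.float64(199.1)), (228, np.float64(33.3), np.float64(197.8)), (232, np.float64(33.4), np.float64(196.2)), (236, np.float64(34.9), np.float64(195.1)), (240, np.float64(35.3), np.float64(193.7)), (244, np.float64(35.3), np.float64(192.1)), (248, np.float64(35.0), np.float64(190.4)), (252, np.float64(34.8), np.float64(188.8)), (256, np.float64(34.5), np.float64(187.1)), (260, np.float64(33.9), np.float64(185.2)), (264, np.float64(32.8), np.float64(183.2)), (268, np.float64(31.9), np.float64(181.2)), (272, np.float64(28.7), np.float64(178.3))]
[(196, np.float64(6.1), np.float64(204.9)), (200, np.float64(18.2), np.float64(205.5)), (204, np.float64(23.7), np.float64(205.0)), (208, np.float64(26.1), np.float64(203.9)), (212, np.float64(28.7), np.float64(202.9)), (216, np.float64(31.1), np.float64(201.9)), (220, np.float64(32.4), np.float64(200.7)), (224, np.float64(32.7), np.float64(199.2)), (228, np.float64(34.6), np.float64(198.2)), (232, np.float64(35.1), np.float64(196.7)), (236, np.float64(35.1), np.float64(195.2)), (240, np.float64(36.2), np.float64(193.9)), (244, np.float64(35.6), np.float64(192.2)), (248, np.float64(35.6), np.float64(190.6)), (252, np.float64(35.2), np.float64(188.9)), (256, np.float64(35.4), np.float64(187.4)), (260, np.float64(34.3), np.float64(185.4)), (264, np.float64(32.9), np.float64(183.2)), (268, np.float64(31.5), np.float64(181.1)), (272, np.float64(28.4), np.float64(178.2))]
```

{"method": "arm_command", "body": {
  "rows": [
    {"delta_pos": [1, 0, 0], "roll": 0, "jaw": 33},
    {"delta_pos": [2, 0, 0], "roll": 0, "jaw": 33},
    {"delta_pos": [3, 0, 0], "roll": 0, "jaw": 33},
    {"delta_pos": [4, 0, 0], "roll": 0, "jaw": 33},
    {"delta_pos": [5, 0, 0], "roll": 0, "jaw": 33},
    {"delta_pos": [5.5, 0, 0], "roll": 0, "jaw": 33},
    {"delta_pos": [5.5, 0, 0], "roll": 0, "jaw": 33},
    {"delta_pos": [5.5, 0, 0], "roll": 0, "jaw": 33},
    {"delta_pos": [5.5, 0, 0], "roll": 0, "jaw": 33},
    {"delta_pos": [5.5, 0, 0], "roll": 0, "jaw": 33},
    {"delta_pos": [5.5, 0, 0], "roll": 0, "jaw": 33}
  ]
}}

```text
time_s: 18.82
ee_pos: [609.8, 18.9, 14.4]
ee_rot: [180.0, -0.0, 86.1]
force: [-0.2, 1.4, 0.8]
gripper_width: 30.1
gripper_force: 0.0
```

```bash
python3 look.py 150 240; python3 - <<'E'
from h import *
go(452.2,-41,100,-12.2)
E
```

```text
tcp [-1.000e-01  1.633e+02] 14.4 [180.   -0.   86.1] w 30.1 F [-0.2  1.4  0.8] t 18.8167
n 13770 x [-37.9  37.8] y [182.7 210.2] topy 196.0 ztop 35.9 rect [ -0.  195.5] [30.1 79.8] 89.7
delta [ -70.5 -153.1  -85.6] roll 19.65 rows>= 14.0
```

{"method": "arm_command", "body": {
  "rows": [
    {"delta_pos": [-6, 0, 0], "roll": 0, "jaw": 33},
    {"delta_pos": [-10, 0, -30], "roll": 0, "jaw": 33},
    {"delta_pos": [-10, 0, -70], "roll": 0, "jaw": 33},
    {"delta_pos": [-15, 0, -86], "roll": 0, "jaw": 40},
    {"delta_pos": [-70.5, -153, -86], "roll": 19.65, "jaw": 80},
    {"delta_pos": [-70.5, -153, -86], "roll": 19.65, "jaw": 80},
    {"delta_pos": [-70.5, -153, -86], "roll": 19.65, "jaw": 80},
    {"delta_pos": [-70.5, -153, -86], "roll": 19.65, "jaw": 80},
    {"delta_pos": [-70.5, -153, -86], "roll": 19.65, "jaw": 80},
    {"delta_pos": [-70.5, -153, -86], "roll": 19.65, "jaw": 80},
    {"delta_pos": [-70.5, -153, -86], "roll": 19.65, "jaw": 80},
    {"delta_pos": [-70.5, -153, -86], "roll": 19.65, "jaw": 80},
    {"delta_pos": [-70.5, -153, -86], "roll": 19.65, "jaw": 80},
    {"delta_pos": [-70.5, -153, -86], "roll": 19.65, "jaw": 80},
    {"delta_pos": [-70.5, -153, -86], "roll": 19.65, "jaw": 80},
    {"delta_pos": [-70.5, -153, -86], "roll": 19.65, "jaw": 80},
    {"delta_pos": [-70.5, -153, -86], "roll": 19.65, "jaw": 80},
    {"delta_pos": [-70.5, -153, -86], "roll": 19.65, "jaw": 80},
    {"delta_pos": [-70.5, -153, -86], "roll": 19.65, "jaw": 80},
    {"delta_pos": [-70.5, -153, -86], "roll": 19.65, "jaw": 80}
  ]
}}

```text
time_s: 20.53
ee_pos: [452.3, -41.3, 100.5]
ee_rot: [-180.0, -0.0, -12.1]
force: [-0.1, 0.2, -0.8]
gripper_width: 73.3
gripper_force: 0.0
```

```bash
cat > bl.py <<'E'
from h import *
import sys
y=float(sys.argv[1]); print(env.state()["ee_pos"],env.state()["ee_rot"])
f=cam("wrist"); st,r=blob(f,12,36,370,520,y-60,y+60); print(st,r)
a=r[2]-90 if r[1][1]>r[1][0] else r[2]
go(r[0][0],r[0][1],3.7,a)
E
python3 bl.py -41
```

```text
[452.27425423 -41.25009421 100.49412362] [-1.79999671e+02 -6.16788275e-03 -1.20539116e+01]
[ 297  170   49  159 7276] ((451.5544128417969, -40.274139404296875), (30.047550201416016, 100.86504364013672), 78.04938507080078)
delta [-1.  -0.7 96.8] roll -0.02 rows>= 3.0
```

{"method": "arm_command", "body": {
  "rows": [
    {"delta_pos": [-1, -0.7, 40], "roll": 0, "jaw": 80},
    {"delta_pos": [-1, -0.7, 75], "roll": 0, "jaw": 80},
    {"delta_pos": [-1, -0.7, 96.5], "roll": 0, "jaw": 80},
    {"delta_pos": [-1, -0.7, 96.8], "roll": 0, "jaw": 60},
    {"delta_pos": [-1, -0.7, 96.8], "roll": 0, "jaw": 20},
    {"delta_pos": [-1, -0.7, 96.8], "roll": 0, "jaw": 20},
    {"delta_pos": [-1, -0.7, 96.8], "roll": 0, "jaw": 20},
    {"delta_pos": [-1, -0.7, 96.8], "roll": 0, "jaw": 20},
    {"delta_pos": [-1, -0.7, 96.8], "roll": 0, "jaw": 20},
    {"delta_pos": [-1, -0.7, 96.8], "roll": 0, "jaw": 20},
    {"delta_pos": [-1, -0.7, 96.8], "roll": 0, "jaw": 20},
    {"delta_pos": [-1, -0.7, 96.8], "roll": 0, "jaw": 20},
    {"delta_pos": [-1, -0.7, 96.8], "roll": 0, "jaw": 20},
    {"delta_pos": [-1, -0.7, 96.8], "roll": 0, "jaw": 20},
    {"delta_pos": [-1, -0.7, 88], "roll": 0, "jaw": 20},
    {"delta_pos": [-1, -0.7, 78.8], "roll": 0, "jaw": 20},
    {"delta_pos": [-1, -0.7, 78.8], "roll": 0, "jaw": 20},
    {"delta_pos": [-1, -0.7, 78.8], "roll": 0, "jaw": 20}
  ],
  "squeeze": 45
}}

```text
time_s: 22.08
ee_pos: [451.9, -40.1, 22.1]
ee_rot: [-180.0, -0.1, -12.2]
force: [0.5, -0.2, -3.7]
gripper_width: 29.1
gripper_force: 45.0
```

```bash
python3 - <<'E'
from h import *
tgo(-150,-45,21,-4);tgo(0,-45,21,-4)
E
```

```text
delta [ 23.1 136.5   1.1] roll -1.64 rows>= 4.0
delta [171.6 115.2   1.3] roll -1.64 rows>= 5.0
```

{"method": "arm_command", "body": {
  "rows": [
    {"delta_pos": [4, 25, 0], "roll": -0.4, "jaw": 20},
    {"delta_pos": [9, 55, 0], "roll": -0.8, "jaw": 20},
    {"delta_pos": [14, 85, 0], "roll": -1.2, "jaw": 20},
    {"delta_pos": [19, 112, 0], "roll": -1.6, "jaw": 20},
    {"delta_pos": [23, 132, 0], "roll": -1.64, "jaw": 20},
    {"delta_pos": [28, 136, 0], "roll": -1.64, "jaw": 20},
    {"delta_pos": [45, 133, 0], "roll": -1.64, "jaw": 20},
    {"delta_pos": [75, 129, 0], "roll": -1.64, "jaw": 20},
    {"delta_pos": [105, 124.6, 0], "roll": -1.64, "jaw": 20},
    {"delta_pos": [135, 120.4, 0], "roll": -1.64, "jaw": 20},
    {"delta_pos": [160, 116.8, 0], "roll": -1.64, "jaw": 20},
    {"delta_pos": [171.6, 115.2, 0], "roll": -1.64, "jaw": 20},
    {"delta_pos": [171.6, 115.2, 0], "roll": -1.64, "jaw": 20},
    {"delta_pos": [171.6, 115.2, 0], "roll": -1.64, "jaw": 20},
    {"delta_pos": [171.6, 115.2, 0], "roll": -1.64, "jaw": 20}
  ]
}}

```text
time_s: 23.33
ee_pos: [593.3, -188.0, 20.8]
ee_rot: [-179.9, 0.2, -4.0]
force: [0.0, 0.1, -4.3]
gripper_width: 29.3
gripper_force: 45.0
```

```bash
cat > hold.py <<'E'
from h import *
s=env.state();print(s["gripper_width"],s["gripper_force"],s["ee_pos"],s["force"],w2t(s["ee_pos"]))
f=cam("wrist");P=cloud(f)
m=(P[...,2]>25)&(P[...,2]<60); m[:, :295]=0; m[:,352:]=0; m[270:]=0;m[:170]=0
t=np.array([w2t(a) for a in P[m]]); print("end x",np.percentile(t[:,0],99.5),"ztop",np.nanmax(P[m][:,2]))
tgo(0,-45,9.3,-4)
E
python3 hold.py
```

```text
29.31039128785079 44.9930602312088 [ 593.26755063 -187.99156489   20.75386099] [ 0.0384083   0.10986378 -4.27211179] [ -2.15100695 -44.24940087]
end x 48.018739295272376 ztop 48.54309530713198
delta [ 2.1  0.6 11.7] roll 0.01 rows>= 1.0
```

{"method": "arm_command", "body": {
  "rows": [
    {"delta_pos": [2, 0.5, 5], "roll": 0, "jaw": 20},
    {"delta_pos": [2, 0.5, 9], "roll": 0, "jaw": 20},
    {"delta_pos": [2, 0.5, 11.7], "roll": 0, "jaw": 20},
    {"delta_pos": [2, 0.5, 11.7], "roll": 0, "jaw": 20},
    {"delta_pos": [2, 0.5, 11.7], "roll": 0, "jaw": 20},
    {"delta_pos": [2, 0.5, 11.7], "roll": 0, "jaw": 45},
    {"delta_pos": [2, 0.5, 11.7], "roll": 0, "jaw": 45},
    {"delta_pos": [2, 0.5, 11.7], "roll": 0, "jaw": 55},
    {"delta_pos": [2, 0.5, 11.7], "roll": 0, "jaw": 55},
    {"delta_pos": [2, 0.5, -28], "roll": 0, "jaw": 60},
    {"delta_pos": [2, 0.5, -65], "roll": 0, "jaw": 60},
    {"delta_pos": [2, 0.5, -90], "roll": 0, "jaw": 60},
    {"delta_pos": [2, 0.5, -90], "roll": 0, "jaw": 60},
    {"delta_pos": [2, 0.5, -90], "roll": 0, "jaw": 60}
  ]
}}

```text
time_s: 24.55
ee_pos: [598.0, -189.9, 113.8]
ee_rot: [179.9, -0.3, -4.0]
force: [-0.1, -1.1, -0.9]
gripper_width: 55.0
gripper_force: 0.0
```

```bash
python3 look.py -100 15; python3 - <<'E'
from h import *
tgo(0,-88,13.5,86)
E
```

```text
tcp [  2.7 -45.8] 113.8 [179.9  -0.3  -4. ] w 55.0 F [-0.1 -1.1 -0.9] t 24.55
n 6722 x [-47.6  51.1] y [-60.4 -31.5] topy -46.0 ztop 35.9 rect [  1.2 -46. ] [100.2  29.6] 0.2
delta [-1.6 42.6 98.4] roll -17.99 rows>= 13.0
```

{"method": "arm_command", "body": {
  "rows": [
    {"delta_pos": [0, 42.6, 0], "roll": -18, "jaw": 33},
    {"delta_pos": [0, 42.6, 0], "roll": -18, "jaw": 33},
    {"delta_pos": [0, 42.6, 0], "roll": -18, "jaw": 33},
    {"delta_pos": [0, 42.6, 0], "roll": -18, "jaw": 33},
    {"delta_pos": [0, 42.6, 0], "roll": -18, "jaw": 33},
    {"delta_pos": [0, 42.6, 0], "roll": -18, "jaw": 33},
    {"delta_pos": [0, 42.6, 0], "roll": -18, "jaw": 33},
    {"delta_pos": [0, 42.6, 0], "roll": -18, "jaw": 33},
    {"delta_pos": [0, 42.6, 0], "roll": -18, "jaw": 33},
    {"delta_pos": [0, 42.6, 0], "roll": -18, "jaw": 33},
    {"delta_pos": [0, 42.6, 0], "roll": -18, "jaw": 33},
    {"delta_pos": [0, 42.6, 20], "roll": -18, "jaw": 33},
    {"delta_pos": [0, 42.6, 40], "roll": -18, "jaw": 33},
    {"delta_pos": [0, 42.6, 70], "roll": -18, "jaw": 33},
    {"delta_pos": [0, 42.6, 95], "roll": -18, "jaw": 33},
    {"delta_pos": [0, 42.6, 95], "roll": -18, "jaw": 33},
    {"delta_pos": [0, 42.6, 95], "roll": -18, "jaw": 33}
  ]
}}

```text
time_s: 26.02
ee_pos: [592.1, -231.3, 14.1]
ee_rot: [-179.7, -0.1, 86.0]
force: [0.8, 0.1, 0.0]
gripper_width: 30.3
gripper_force: 0.0
```

```bash
python3 look.py -100 15; python3 - <<'E'
from h import *
tgo(0.5,-80,14,86)
E
```

```text
tcp [ -0.3 -87.5] 14.1 [-1.797e+02 -1.000e-01  8.600e+01] w 30.3 F [0.8 0.1 0. ] t 26.0167
n 18920 x [-48.  50.] y [-60.2 -31.6] topy -45.9 ztop 35.9 rect [  1.  -45.9] [99.9 29.4] 0.3
delta [ 8.  -0.8  2. ] roll 0.0 rows>= 1.0
```

{"method": "arm_command", "body": {
  "rows": [
    {"delta_pos": [4, 1, 0], "roll": 0, "jaw": 33},
    {"delta_pos": [7, 1, 0], "roll": 0, "jaw": 33},
    {"delta_pos": [9, 1, 0], "roll": 0, "jaw": 33},
    {"delta_pos": [12, 1, 0], "roll": 0, "jaw": 33},
    {"delta_pos": [15, 1, 0], "roll": 0, "jaw": 33},
    {"delta_pos": [18.5, 1, 0], "roll": 0, "jaw": 33},
    {"delta_pos": [22.5, 1, 0], "roll": 0, "jaw": 33},
    {"delta_pos": [27, 1, 0], "roll": 0, "jaw": 33},
    {"delta_pos": [31.5, 1, 0], "roll": 0, "jaw": 33},
    {"delta_pos": [36, 1, 0], "roll": 0, "jaw": 33},
    {"delta_pos": [40.5, 1, 0], "roll": 0, "jaw": 33},
    {"delta_pos": [45, 1, 0], "roll": 0, "jaw": 33},
    {"delta_pos": [49.5, 1, 0], "roll": 0, "jaw": 33},
    {"delta_pos": [54, 1, 0], "roll": 0, "jaw": 33},
    {"delta_pos": [58.5, 1, 0], "roll": 0, "jaw": 33},
    {"delta_pos": [63, 1, 0], "roll": 0, "jaw": 33},
    {"delta_pos": [67.5, 1, 0], "roll": 0, "jaw": 33},
    {"delta_pos": [72, 1, 0], "roll": 0, "jaw": 33},
    {"delta_pos": [76.5, 1, 0], "roll": 0, "jaw": 33},
    {"delta_pos": [81, 1, 0], "roll": 0, "jaw": 33}
  ]
}}

```text
time_s: 27.73
ee_pos: [600.6, -150.8, 16.6]
ee_rot: [-180.0, -0.0, 86.0]
force: [0.1, -0.8, 0.2]
gripper_width: 30.2
gripper_force: 0.2
```

```bash
python3 look.py -30 100
```

```text
tcp [ 2.6 -6.7] 16.6 [-180.   -0.   86.] w 30.2 F [ 0.1 -0.8  0.2] t 27.7333
n 13842 x [-44.3  46. ] y [12.1 39.9] topy 25.6 ztop 35.9 rect [ 0.8 24.9] [99.4 30.9] 0.2
```

{"method": "arm_command", "body": {
  "rows": [
    {"delta_pos": [3, -1, 1], "roll": 0, "jaw": 33},
    {"delta_pos": [6, -2, 2], "roll": 0, "jaw": 33},
    {"delta_pos": [9.5, -2, 2], "roll": 0, "jaw": 33},
    {"delta_pos": [14, -2, 2], "roll": 0, "jaw": 33},
    {"delta_pos": [18, -2, 2], "roll": 0, "jaw": 33},
    {"delta_pos": [22.5, -2, 2], "roll": 0, "jaw": 33},
    {"delta_pos": [27, -2, 2], "roll": 0, "jaw": 33},
    {"delta_pos": [31.5, -2, 2], "roll": 0, "jaw": 33},
    {"delta_pos": [36, -2, 2], "roll": 0, "jaw": 33},
    {"delta_pos": [40.5, -2, 2], "roll": 0, "jaw": 33},
    {"delta_pos": [45, -2, 2], "roll": 0, "jaw": 33},
    {"delta_pos": [49.5, -2, 2], "roll": 0, "jaw": 33},
    {"delta_pos": [54, -2, 2], "roll": 0, "jaw": 33},
    {"delta_pos": [58.5, -2, 2], "roll": 0, "jaw": 33},
    {"delta_pos": [63, -2, 2], "roll": 0, "jaw": 33},
    {"delta_pos": [67.5, -2, 2], "roll": 0, "jaw": 33},
    {"delta_pos": [72, -2, 2], "roll": 0, "jaw": 33},
    {"delta_pos": [76, -2, 2], "roll": 0, "jaw": 33},
    {"delta_pos": [79, -2, 2], "roll": 0, "jaw": 33},
    {"delta_pos": [81, -2, 2], "roll": 0, "jaw": 33}
  ]
}}

```text
time_s: 29.45
ee_pos: [604.2, -69.8, 14.6]
ee_rot: [-180.0, -0.0, 86.0]
force: [0.0, -0.2, 0.4]
gripper_width: 30.4
gripper_force: 0.0
```

```bash
python3 look.py 60 160
```

```text
tcp [ 0.5 74.4] 14.6 [-180.   -0.   86.] w 30.4 F [ 0.  -0.2  0.4] t 29.45
n 13856 x [-38.   37.6] y [ 93.3 121.5] topy 107.2 ztop 35.9 rect [ -0.3 107.3] [79.6 29. ] 0.1
```

{"method": "arm_command", "body": {
  "rows": [
    {"delta_pos": [2, 0, 0], "roll": 0, "jaw": 33},
    {"delta_pos": [4.5, 0, 0], "roll": 0, "jaw": 33},
    {"delta_pos": [7, 0, 0], "roll": 0, "jaw": 33},
    {"delta_pos": [9, 0, 0], "roll": 0, "jaw": 33},
    {"delta_pos": [11, 0, 0], "roll": 0, "jaw": 33},
    {"delta_pos": [12.5, 0, 0], "roll": 0, "jaw": 33},
    {"delta_pos": [13.5, 0, 0], "roll": 0, "jaw": 33},
    {"delta_pos": [14.5, 0, 0], "roll": 0, "jaw": 33},
    {"delta_pos": [15.5, 0, 0], "roll": 0, "jaw": 33},
    {"delta_pos": [16.2, 0, 0], "roll": 0, "jaw": 33},
    {"delta_pos": [16.9, 0, 0], "roll": 0, "jaw": 33},
    {"delta_pos": [17.5, 0, 0], "roll": 0, "jaw": 33},
    {"delta_pos": [17.5, 0, 0], "roll": 0, "jaw": 33},
    {"delta_pos": [17.5, 0, 0], "roll": 0, "jaw": 33},
    {"delta_pos": [17.5, 0, 0], "roll": 0, "jaw": 33},
    {"delta_pos": [17.5, 0, 0], "roll": 0, "jaw": 33}
  ]
}}

```text
time_s: 30.83
ee_pos: [605.4, -52.9, 14.6]
ee_rot: [-180.0, -0.0, 86.0]
force: [0.4, 1.3, -0.2]
gripper_width: 30.0
gripper_force: 0.0
```

```bash
python3 look.py 80 165 w7.png;python3 - <<'E'
from h import *
go(452,102,100,-15)
E
```

```text
tcp [ 0.5 91.4] 14.6 [-180.   -0.   86.] w 30.0 F [ 0.4  1.3 -0.2] t 30.8333
n 13722 x [-38.   37.6] y [110.9 138.2] topy 123.9 ztop 35.9 rect [ -0.3 123.5] [30.2 79.7] 89.9
delta [ 143.9 -163.8  -85.4] roll 20.2 rows>= 15.0
```

View pics/w7.png

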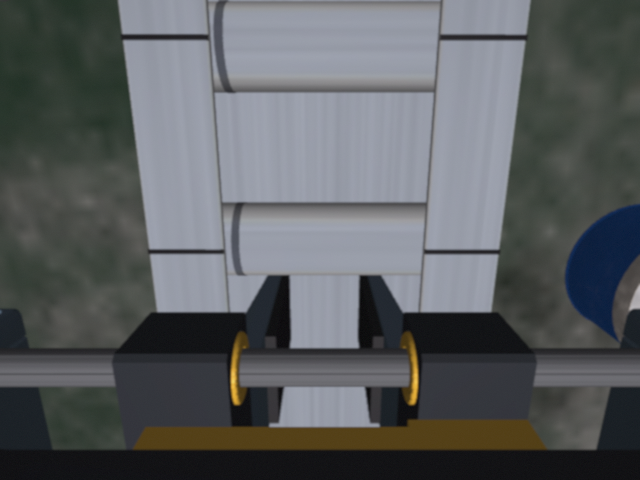

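{"method": "arm_command", "body": {
  "rows": [
    {"delta_pos": [0.5, 0, 0], "roll": 0, "jaw": 33},
    {"delta_pos": [1, 0, 0], "roll": 0, "jaw": 33},
    {"delta_pos": [1.5, 0, 0], "roll": 0, "jaw": 33},
    {"delta_pos": [1.8, 0, 0], "roll": 0, "jaw": 33},
    {"delta_pos": [1.8, 0, 0], "roll": 0, "jaw": 33},
    {"delta_pos": [1.8, 0, 0], "roll": 0, "jaw": 33},
    {"delta_pos": [1.8, 0, 0], "roll": 0, "jaw": 33}
  ]
}}

```text
time_s: 31.47
ee_pos: [605.5, -51.0, 14.6]
ee_rot: [-180.0, -0.0, 86.0]
force: [-0.8, -0.1, -0.2]
gripper_width: 29.9
gripper_force: 0.0
```

```bash
python3 look.py 80 165;python3 - <<'E'
from h import *
f=cam("wrist"); g=cv2.cvtColor(f["img"],cv2.COLOR_BGR2GRAY)
for u in(180,200,440,470):
    v=240+np.argmin(g[240:275,u]); print(u,v,w2t(onplane(f,u,float(v),43)).round(1))
bolt(f,165,225)
go(452,102,100,-15)
E
```

```text
tcp [ 0.5 93.3] 14.6 [-180.   -0.   86.] w 29.9 F [-0.8 -0.1 -0.2] t 31.4667
n 13796 x [-38.1  37.7] y [111.7 139.9] topy 125.6 ztop 35.9 rect [ -0.3 124.7] [79.8 31.1] 0.1
180 256 [-51.7 125.4]
200 256 [-44.5 125.4]
440 256 [ 41.9 125.4]
470 256 [ 52.7 125.4]
n 20004 x [-37.9  37.7] y [180.8 209.7] topy 195.4 ztop 36.0 rect [ -0.3 195.4] [80.  29.4] 0.0
delta [ 142.  -163.8  -85.3] roll 20.2 rows>= 15.0
```

{"method": "arm_command", "body": {
  "rows": [
    {"delta_pos": [-6, 0, 0], "roll": 0, "jaw": 33},
    {"delta_pos": [-10, 0, -30], "roll": 0, "jaw": 33},
    {"delta_pos": [-10, 0, -70], "roll": 0, "jaw": 33},
    {"delta_pos": [-10, 0, -86], "roll": 0, "jaw": 40},
    {"delta_pos": [142, -164, -86], "roll": 20.2, "jaw": 80},
    {"delta_pos": [142, -164, -86], "roll": 20.2, "jaw": 80},
    {"delta_pos": [142, -164, -86], "roll": 20.2, "jaw": 80},
    {"delta_pos": [142, -164, -86], "roll": 20.2, "jaw": 80},
    {"delta_pos": [142, -164, -86], "roll": 20.2, "jaw": 80},
    {"delta_pos": [142, -164, -86], "roll": 20.2, "jaw": 80},
    {"delta_pos": [142, -164, -86], "roll": 20.2, "jaw": 80},
    {"delta_pos": [142, -164, -86], "roll": 20.2, "jaw": 80},
    {"delta_pos": [142, -164, -86], "roll": 20.2, "jaw": 80},
    {"delta_pos": [142, -164, -86], "roll": 20.2, "jaw": 80},
    {"delta_pos": [142, -164, -86], "roll": 20.2, "jaw": 80},
    {"delta_pos": [142, -164, -86], "roll": 20.2, "jaw": 80},
    {"delta_pos": [142, -164, -86], "roll": 20.2, "jaw": 80},
    {"delta_pos": [142, -164, -86], "roll": 20.2, "jaw": 80},
    {"delta_pos": [142, -164, -86], "roll": 20.2, "jaw": 80},
    {"delta_pos": [142, -164, -86], "roll": 20.2, "jaw": 80}
  ]
}}

```text
time_s: 33.23
ee_pos: [451.8, 101.7, 100.7]
ee_rot: [-180.0, -0.0, -14.9]
force: [-0.2, -0.2, -0.5]
gripper_width: 73.0
gripper_force: 0.0
```

```bash
python3 bl.py 102
```

```text
[451.83720107 101.69388889 100.7394676 ] [-1.79993492e+02 -1.08559764e-02 -1.48823867e+01]
[ 296  169   49  160 7268] ((451.7758483886719, 103.1380844116211), (30.018903732299805, 100.49179077148438), 75.37091827392578)
delta [-0.4 -1.3 97. ] roll -0.04 rows>= 3.0
```

{"method": "arm_command", "body": {
  "rows": [
    {"delta_pos": [-0.4, -1.3, 40], "roll": 0, "jaw": 80},
    {"delta_pos": [-0.4, -1.3, 75], "roll": 0, "jaw": 80},
    {"delta_pos": [-0.4, -1.3, 96.7], "roll": 0, "jaw": 80},
    {"delta_pos": [-0.4, -1.3, 97], "roll": 0, "jaw": 60},
    {"delta_pos": [-0.4, -1.3, 97], "roll": 0, "jaw": 20},
    {"delta_pos": [-0.4, -1.3, 97], "roll": 0, "jaw": 20},
    {"delta_pos": [-0.4, -1.3, 97], "roll": 0, "jaw": 20},
    {"delta_pos": [-0.4, -1.3, 97], "roll": 0, "jaw": 20},
    {"delta_pos": [-0.4, -1.3, 97], "roll": 0, "jaw": 20},
    {"delta_pos": [-0.4, -1.3, 97], "roll": 0, "jaw": 20},
    {"delta_pos": [-0.4, -1.3, 97], "roll": 0, "jaw": 20},
    {"delta_pos": [-0.4, -1.3, 97], "roll": 0, "jaw": 20},
    {"delta_pos": [-0.4, -1.3, 97], "roll": 0, "jaw": 20},
    {"delta_pos": [-0.4, -1.3, 97], "roll": 0, "jaw": 20},
    {"delta_pos": [-0.4, -1.3, 88], "roll": 0, "jaw": 20},
    {"delta_pos": [-0.4, -1.3, 79], "roll": 0, "jaw": 20},
    {"delta_pos": [-0.4, -1.3, 79], "roll": 0, "jaw": 20},
    {"delta_pos": [-0.4, -1.3, 79], "roll": 0, "jaw": 20}
  ],
  "squeeze": 45
}}

```text
time_s: 34.78
ee_pos: [451.9, 103.4, 22.0]
ee_rot: [-180.0, -0.0, -15.0]
force: [-0.1, -0.1, -5.1]
gripper_width: 29.1
gripper_force: 45.0
```

```bash
python3 - <<'E'
from h import *
tgo(-150,-45,21,-4);tgo(0,-45,21,-4)
E
```

```text
delta [ 66.8 273.8   0.9] roll -2.2 rows>= 7.0
delta [214.1 245.3   1.1] roll -2.2 rows>= 8.0
```

{"method": "arm_command", "body": {
  "rows": [
    {"delta_pos": [6, 25, 0], "roll": -0.4, "jaw": 20},
    {"delta_pos": [14, 60, 0], "roll": -0.8, "jaw": 20},
    {"delta_pos": [24, 97, 0], "roll": -1.2, "jaw": 20},
    {"delta_pos": [33, 135, 0], "roll": -1.6, "jaw": 20},
    {"delta_pos": [42, 172, 0], "roll": -2, "jaw": 20},
    {"delta_pos": [51, 210, 0], "roll": -2.2, "jaw": 20},
    {"delta_pos": [60, 245, 0], "roll": -2.2, "jaw": 20},
    {"delta_pos": [66, 268, 0], "roll": -2.2, "jaw": 20},
    {"delta_pos": [72, 272, 0], "roll": -2.2, "jaw": 20},
    {"delta_pos": [90, 269, 0], "roll": -2.2, "jaw": 20},
    {"delta_pos": [120, 263.5, 0], "roll": -2.2, "jaw": 20},
    {"delta_pos": [150, 257.7, 0], "roll": -2.2, "jaw": 20},
    {"delta_pos": [180, 252, 0], "roll": -2.2, "jaw": 20},
    {"delta_pos": [203, 247.5, 0], "roll": -2.2, "jaw": 20},
    {"delta_pos": [215, 245.3, 0], "roll": -2.2, "jaw": 20},
    {"delta_pos": [215, 245.3, 0], "roll": -2.2, "jaw": 20},
    {"delta_pos": [215, 245.3, 0], "roll": -2.2, "jaw": 20},
    {"delta_pos": [215, 245.3, 0], "roll": -2.2, "jaw": 20}
  ]
}}

```text
time_s: 36.28
ee_pos: [594.2, -188.3, 20.6]
ee_rot: [-179.9, 0.2, -4.0]
force: [0.1, -1.3, -5.2]
gripper_width: 29.1
gripper_force: 45.0
```

```bash
python3 hold.py
```

```text
29.135762433386205 44.987624287605286 [ 594.16868679 -188.30669646   20.61847468] [ 0.13517984 -1.27850837 -5.15202969] [ -1.23008344 -44.50090471]
end x 48.75906603847821 ztop 48.311769051918105
delta [ 1.2  0.3 11.6] roll 0.01 rows>= 1.0
```

{"method": "arm_command", "body": {
  "rows": [
    {"delta_pos": [0.7, 0.3, 5], "roll": 0, "jaw": 20},
    {"delta_pos": [0.7, 0.3, 9], "roll": 0, "jaw": 20},
    {"delta_pos": [0.7, 0.3, 11.6], "roll": 0, "jaw": 20},
    {"delta_pos": [0.7, 0.3, 11.6], "roll": 0, "jaw": 20},
    {"delta_pos": [0.7, 0.3, 11.6], "roll": 0, "jaw": 20},
    {"delta_pos": [0.7, 0.3, 11.6], "roll": 0, "jaw": 45},
    {"delta_pos": [0.7, 0.3, 11.6], "roll": 0, "jaw": 45},
    {"delta_pos": [0.7, 0.3, 11.6], "roll": 0, "jaw": 55},
    {"delta_pos": [0.7, 0.3, 11.6], "roll": 0, "jaw": 55},
    {"delta_pos": [0.7, 0.3, -28], "roll": 0, "jaw": 60},
    {"delta_pos": [0.7, 0.3, -65], "roll": 0, "jaw": 60},
    {"delta_pos": [0.7, 0.3, -90], "roll": 0, "jaw": 60},
    {"delta_pos": [0.7, 0.3, -90], "roll": 0, "jaw": 60},
    {"delta_pos": [0.7, 0.3, -90], "roll": 0, "jaw": 60}
  ]
}}

```text
time_s: 37.5
ee_pos: [597.9, -190.0, 113.9]
ee_rot: [179.9, -0.3, -4.0]
force: [0.2, 0.6, -1.7]
gripper_width: 54.7
gripper_force: 0.0
```

```bash
python3 look.py -100 15
```

```text
tcp [  2.6 -45.9] 113.9 [179.9  -0.3  -4. ] w 54.7 F [ 0.2  0.6 -1.7] t 37.5
n 6718 x [-48.   50.8] y [-60.5 -31.6] topy -46.1 ztop 35.9 rect [  1.  -46.1] [100.2  29.6] 0.2
```

Same state as the last bolt, so I'll use the same rotation move.

{"method": "arm_command", "body": {
  "rows": [
    {"delta_pos": [0, 42.6, 0], "roll": -18, "jaw": 33},
    {"delta_pos": [0, 42.6, 0], "roll": -18, "jaw": 33},
    {"delta_pos": [0, 42.6, 0], "roll": -18, "jaw": 33},
    {"delta_pos": [0, 42.6, 0], "roll": -18, "jaw": 33},
    {"delta_pos": [0, 42.6, 0], "roll": -18, "jaw": 33},
    {"delta_pos": [0, 42.6, 0], "roll": -18, "jaw": 33},
    {"delta_pos": [0, 42.6, 0], "roll": -18, "jaw": 33},
    {"delta_pos": [0, 42.6, 0], "roll": -18, "jaw": 33},
    {"delta_pos": [0, 42.6, 0], "roll": -18, "jaw": 33},
    {"delta_pos": [0, 42.6, 0], "roll": -18, "jaw": 33},
    {"delta_pos": [0, 42.6, 0], "roll": -18, "jaw": 33},
    {"delta_pos": [0, 42.6, 20], "roll": -18, "jaw": 33},
    {"delta_pos": [0, 42.6, 40], "roll": -18, "jaw": 33},
    {"delta_pos": [0, 42.6, 70], "roll": -18, "jaw": 33},
    {"delta_pos": [0, 42.6, 95], "roll": -18, "jaw": 33},
    {"delta_pos": [0, 42.6, 95], "roll": -18, "jaw": 33},
    {"delta_pos": [0, 42.6, 95], "roll": -18, "jaw": 33}
  ]
}}

```text
time_s: 38.97
ee_pos: [591.9, -231.3, 14.1]
ee_rot: [-179.7, -0.1, 86.0]
force: [0.4, -0.5, 1.8]
gripper_width: 30.1
gripper_force: 0.0
```

```bash
python3 look.py -100 15
```

```text
tcp [ -0.4 -87.6] 14.1 [-1.797e+02 -1.000e-01  8.600e+01] w 30.1 F [ 0.4 -0.5  1.8] t 38.9667
n 18929 x [-48.4  49.6] y [-60.3 -31.6] topy -46.0 ztop 35.9 rect [  0.5 -46.1] [100.   29.5] 0.2
```

{"method": "arm_command", "body": {
  "rows": [
    {"delta_pos": [4, 0, 0], "roll": 0, "jaw": 33},
    {"delta_pos": [7, 0, 0], "roll": 0, "jaw": 33},
    {"delta_pos": [9, 0, 0], "roll": 0, "jaw": 33},
    {"delta_pos": [12, 0, 0], "roll": 0, "jaw": 33},
    {"delta_pos": [15, 0, 0], "roll": 0, "jaw": 33},
    {"delta_pos": [18.5, 0, 0], "roll": 0, "jaw": 33},
    {"delta_pos": [22.5, 0, 0], "roll": 0, "jaw": 33},
    {"delta_pos": [27, 0, 0], "roll": 0, "jaw": 33},
    {"delta_pos": [31.5, 0, 0], "roll": 0, "jaw": 33},
    {"delta_pos": [36, 0, 0], "roll": 0, "jaw": 33},
    {"delta_pos": [40.5, 0, 0], "roll": 0, "jaw": 33},
    {"delta_pos": [45, 0, 0], "roll": 0, "jaw": 33},
    {"delta_pos": [49.5, 0, 0], "roll": 0, "jaw": 33},
    {"delta_pos": [54, 0, 0], "roll": 0, "jaw": 33},
    {"delta_pos": [58.5, 0, 0], "roll": 0, "jaw": 33},
    {"delta_pos": [63, 0, 0], "roll": 0, "jaw": 33},
    {"delta_pos": [67.5, 0, 0], "roll": 0, "jaw": 33},
    {"delta_pos": [72, 0, 0], "roll": 0, "jaw": 33},
    {"delta_pos": [76.5, 0, 0], "roll": 0, "jaw": 33},
    {"delta_pos": [81, 0, 0], "roll": 0, "jaw": 33}
  ]
}}

```text
time_s: 40.68
ee_pos: [599.4, -150.8, 16.6]
ee_rot: [180.0, -0.0, 86.0]
force: [0.6, -1.0, -0.7]
gripper_width: 30.1
gripper_force: 0.2
```

```bash
python3 look.py -30 90
```

```text
tcp [ 1.4 -6.7] 16.6 [180.  -0.  86.] w 30.1 F [ 0.6 -1.  -0.7] t 40.6833
n 13851 x [-45.1  45.7] y [12.1 39.9] topy 25.6 ztop 35.9 rect [ 0.6 24.9] [99.6 30.5] 0.1
```

{"method": "arm_command", "body": {
  "rows": [
    {"delta_pos": [2, -0.5, 1], "roll": 0, "jaw": 33},
    {"delta_pos": [4.5, -1, 2], "roll": 0, "jaw": 33},
    {"delta_pos": [8, -1, 2], "roll": 0, "jaw": 33},
    {"delta_pos": [12, -1, 2], "roll": 0, "jaw": 33},
    {"delta_pos": [15, -1, 2], "roll": 0, "jaw": 33},
    {"delta_pos": [17.5, -1, 2], "roll": 0, "jaw": 33},
    {"delta_pos": [19.5, -1, 2], "roll": 0, "jaw": 33},
    {"delta_pos": [21.5, -1, 2], "roll": 0, "jaw": 33},
    {"delta_pos": [23, -1, 2], "roll": 0, "jaw": 33},
    {"delta_pos": [24.5, -1, 2], "roll": 0, "jaw": 33},
    {"delta_pos": [25.5, -1, 2], "roll": 0, "jaw": 33},
    {"delta_pos": [26.5, -1, 2], "roll": 0, "jaw": 33},
    {"delta_pos": [27.5, -1, 2], "roll": 0, "jaw": 33},
    {"delta_pos": [28.3, -1, 2], "roll": 0, "jaw": 33},
    {"delta_pos": [28.3, -1, 2], "roll": 0, "jaw": 33},
    {"delta_pos": [28.3, -1, 2], "roll": 0, "jaw": 33},
    {"delta_pos": [28.3, -1, 2], "roll": 0, "jaw": 33},
    {"delta_pos": [28.3, -1, 2], "roll": 0, "jaw": 33}
  ]
}}

```text
time_s: 42.23
ee_pos: [600.3, -123.0, 14.6]
ee_rot: [-180.0, -0.0, 86.0]
force: [-0.1, 0.7, -0.4]
gripper_width: 29.8
gripper_force: 0.0
```

```bash
python3 look.py 20 90
```

```text
tcp [ 0.4 21.1] 14.6 [-180.   -0.   86.] w 29.8 F [-0.1  0.7 -0.4] t 42.2333
n 13792 x [-37.9  37.7] y [40.3 68.1] topy 53.8 ztop 35.9 rect [-0.1 53.3] [80.2 30.3] 0.0
```

Push 2 mm more.

{"method": "arm_command", "body": {
  "rows": [
    {"delta_pos": [0.6, 0, 0], "roll": 0, "jaw": 33},
    {"delta_pos": [1.2, 0, 0], "roll": 0, "jaw": 33},
    {"delta_pos": [1.7, 0, 0], "roll": 0, "jaw": 33},
    {"delta_pos": [2, 0, 0], "roll": 0, "jaw": 33},
    {"delta_pos": [2, 0, 0], "roll": 0, "jaw": 33},
    {"delta_pos": [2, 0, 0], "roll": 0, "jaw": 33},
    {"delta_pos": [2, 0, 0], "roll": 0, "jaw": 33}
  ]
}}

```text
time_s: 42.87
ee_pos: [600.5, -120.9, 14.6]
ee_rot: [-180.0, -0.0, 86.0]
force: [-0.6, -0.2, 0.5]
gripper_width: 30.1
gripper_force: 0.0
```

```bash
python3 look.py 20 90; python3 - <<'E'
from h import *
f=cam("wrist"); g=cv2.cvtColor(f["img"],cv2.COLOR_BGR2GRAY)
for u in(200,440):
    v=240+np.argmin(g[240:275,u]); print(u,v,w2t(onplane(f,u,float(v),43)).round(1))
bolt(f,90,160)
tgo(77,-65.4,110,46); tgo(77,-65.4,26,46)
E
```

```text
tcp [ 0.4 23.2] 14.6 [-180.   -0.   86.] w 30.1 F [-0.6 -0.2  0.5] t 42.8667
n 13797 x [-38.   37.6] y [41.9 69.9] topy 55.5 ztop 35.9 rect [ 0.1 55.7] [79.7 28.9] 0.0
200 256 [-44.7  55.4]
440 256 [41.8 55.4]
n 19923 x [-37.8  37.7] y [110.7 139.3] topy 125.1 ztop 36.0 rect [1.000e-01 1.252e+02] [79.7 29.7] 0.0
delta [-88.6  76.6 -95.5] roll 8.0 rows>= 6.0
delta [-88.6  76.6 -11.5] roll 8.0 rows>= 6.0
```

{"method": "arm_command", "body": {
  "rows": [
    {"delta_pos": [-6, 0, 0], "roll": 0, "jaw": 33},
    {"delta_pos": [-10, 0, -30], "roll": 0, "jaw": 33},
    {"delta_pos": [-10, 0, -70], "roll": 0, "jaw": 33},
    {"delta_pos": [-10, 0, -95], "roll": 0, "jaw": 40},
    {"delta_pos": [-88.6, 76.6, -95], "roll": 8, "jaw": 45},
    {"delta_pos": [-88.6, 76.6, -95], "roll": 8, "jaw": 45},
    {"delta_pos": [-88.6, 76.6, -95], "roll": 8, "jaw": 45},
    {"delta_pos": [-88.6, 76.6, -95], "roll": 8, "jaw": 45},
    {"delta_pos": [-88.6, 76.6, -95], "roll": 8, "jaw": 45},
    {"delta_pos": [-88.6, 76.6, -95], "roll": 8, "jaw": 45},
    {"delta_pos": [-88.6, 76.6, -95], "roll": 8, "jaw": 45},
    {"delta_pos": [-88.6, 76.6, -95], "roll": 8, "jaw": 45},
    {"delta_pos": [-88.6, 76.6, -60], "roll": 8, "jaw": 45},
    {"delta_pos": [-88.6, 76.6, -30], "roll": 8, "jaw": 45},
    {"delta_pos": [-88.6, 76.6, -12.5], "roll": 8, "jaw": 45},
    {"delta_pos": [-88.6, 76.6, -12.5], "roll": 8, "jaw": 45},
    {"delta_pos": [-88.6, 76.6, -12.5], "roll": 8, "jaw": 5},
    {"delta_pos": [-88.6, 76.6, -12.5], "roll": 8, "jaw": 5},
    {"delta_pos": [-88.6, 76.6, -12.5], "roll": 8, "jaw": 5},
    {"delta_pos": [-88.6, 76.6, -12.5], "roll": 8, "jaw": 5}
  ],
  "squeeze": 6
}}

```text
time_s: 44.63
ee_pos: [671.9, -215.0, 29.1]
ee_rot: [179.8, -0.1, 46.0]
force: [-0.0, -0.2, 0.6]
gripper_width: 17.3
gripper_force: 0.0
```

{"method": "arm_command", "body": {
  "rows": [
    {"delta_pos": [0, 0, 0], "roll": 0, "jaw": 5},
    {"delta_pos": [0, 0, 0], "roll": 0, "jaw": 5},
    {"delta_pos": [0, 0, 0], "roll": 0, "jaw": 5}
  ]
}}

```text
time_s: 44.88
ee_pos: [671.5, -214.6, 28.8]
ee_rot: [179.9, -0.1, 46.0]
force: [-1.1, 0.3, 6.9]
gripper_width: 13.5
gripper_force: 6.0
```

```bash
python3 - <<'E'
from h import *
s=env.state(); p=w2t(s["ee_pos"]); print(p,s["gripper_width"],s["force"],s["ee_pos"],s["ee_rot"])
a0=np.arctan2(-(p[1]+4),-(p[0]-70)); print(np.degrees(a0))
R=Ro.from_euler('xyz',s["ee_rot"],degrees=True).as_matrix()
for a in np.linspace(a0,np.radians(-1.5),15)[1:]:
    q=t2w(70-62*np.cos(a),-4-62*np.sin(a)); d=R.T@np.append(q-t2w(70-62*np.cos(a0),-4-62*np.sin(a0)),0); print(d.round(1)[:2].tolist(),end=' ')
E
```

```text
[ 77.77998899 -65.3577699 ] 13.5492025124816 [-1.06540504  0.25147248  6.88713083] [ 671.53139329 -214.62421942   28.79636854] [ 1.79891044e+02 -8.02089480e-02  4.60287587e+01]
97.2263775395398
[-5.3, -5.5] [-9.8, -11.6] [-13.6, -18.3] [-16.5, -25.3] [-18.5, -32.7] [-19.6, -40.2] [-19.8, -47.8] [-19.1, -55.4] [-17.4, -62.9] [-14.8, -70.0] [-11.4, -76.8] [-7.1, -83.2] [-2.1, -88.9] [3.6, -94.0]
```

{"method": "arm_command", "body": {
  "rows": [
    {"delta_pos": [-5.3, -5.5, -1.5], "roll": 0, "jaw": 5},
    {"delta_pos": [-9.8, -11.6, -1.5], "roll": 0, "jaw": 5},
    {"delta_pos": [-13.6, -18.3, -1.5], "roll": 0, "jaw": 5},
    {"delta_pos": [-16.5, -25.3, -1.5], "roll": 0, "jaw": 5},
    {"delta_pos": [-18.5, -32.7, -1.5], "roll": 0, "jaw": 5},
    {"delta_pos": [-19.6, -40.2, -1.5], "roll": 0, "jaw": 5},
    {"delta_pos": [-19.8, -47.8, -1.5], "roll": 0, "jaw": 5},
    {"delta_pos": [-19.1, -55.4, -1.5], "roll": 0, "jaw": 5},
    {"delta_pos": [-17.4, -62.9, -1.5], "roll": 0, "jaw": 5},
    {"delta_pos": [-14.8, -70, -1.5], "roll": 0, "jaw": 5},
    {"delta_pos": [-11.4, -76.8, -1.5], "roll": 0, "jaw": 5},
    {"delta_pos": [-7.1, -83.2, -1.5], "roll": 0, "jaw": 5},
    {"delta_pos": [-2.1, -88.9, -1.5], "roll": 0, "jaw": 5},
    {"delta_pos": [2.5, -93, -1.5], "roll": 0, "jaw": 5},
    {"delta_pos": [2.5, -93, -1.5], "roll": 0, "jaw": 5},
    {"delta_pos": [2.5, -93, -1.5], "roll": 0, "jaw": 5}
  ]
}}

```text
time_s: 46.22
ee_pos: [606.2, -147.9, 28.7]
ee_rot: [179.9, -0.0, 46.1]
force: [1.4, -2.9, 0.9]
gripper_width: 13.6
gripper_force: 6.0
```

```bash
python3 - <<'E'
from h import *
s=env.state(); p=w2t(s["ee_pos"]); print(p,s["gripper_width"],s["force"],s["ee_pos"],s["ee_rot"])
print(np.degrees(np.arctan2(-(p[1]+4),-(p[0]-70))))
f=cam("top"); P=cloud(f); hsv=cv2.cvtColor(f["img"],cv2.COLOR_BGR2HSV)
m=((P[...,2]>15)&(P[...,2]<45)&(hsv[...,1]>60)&(hsv[...,0]<25)&(P[...,0]>380)&(P[...,0]<580)&(P[...,1]<-220)&(P[...,1]>-400)).astype(np.uint8)
n,l,st,c=cv2.connectedComponentsWithStats(m); i=1+np.argmax(st[1:,4]); r=cv2.minAreaRect(P[l==i][:,:2].astype(np.float32)); print(st[i],r)
cv2.imwrite("pics/t8.png",f["img"][100:400,100:500])
E
```

```text
[ 7.95503707 -3.31928093] 13.59124520134633 [ 1.39671007 -2.9049445   0.90876152] [ 606.20411767 -147.86611066   28.66613676] [ 1.79943489e+02 -2.16232063e-02  4.60793883e+01]
-0.628588740417858
[403 254  38  24 729] ((478.23687744140625, -303.8682861328125), (85.26739501953125, 45.810001373291016), 82.53063201904297)
```

View pics/t8.png

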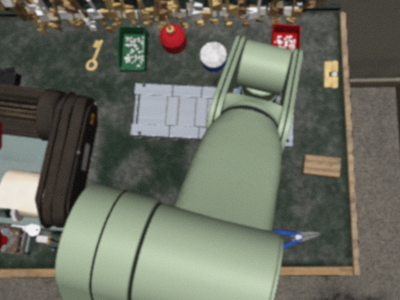

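```bash
python3 - <<'E'
from h import *
go(478.3,-304,120,82.5)
E
```

```text
delta [-201.1   16.3  -91.5] roll -7.29 rows>= 6.0
```

{"method": "arm_command", "body": {
  "rows": [
    {"delta_pos": [0, 0, 0], "roll": 0, "jaw": 30},
    {"delta_pos": [0, 0, 0], "roll": 0, "jaw": 30},
    {"delta_pos": [0, 0, -15], "roll": 0, "jaw": 30},
    {"delta_pos": [0, 0, -50], "roll": 0, "jaw": 30},
    {"delta_pos": [0, 0, -91], "roll": 0, "jaw": 40},
    {"delta_pos": [-201, 16, -91.5], "roll": -7.3, "jaw": 85},
    {"delta_pos": [-201, 16, -91.5], "roll": -7.3, "jaw": 85},
    {"delta_pos": [-201, 16, -91.5], "roll": -7.3, "jaw": 85},
    {"delta_pos": [-201, 16, -91.5], "roll": -7.3, "jaw": 85},
    {"delta_pos": [-201, 16, -91.5], "roll": -7.3, "jaw": 85},
    {"delta_pos": [-201, 16, -91.5], "roll": -7.3, "jaw": 85},
    {"delta_pos": [-201, 16, -91.5], "roll": -7.3, "jaw": 85},
    {"delta_pos": [-201, 16, -91.5], "roll": -7.3, "jaw": 85},
    {"delta_pos": [-201, 16, -91.5], "roll": -7.3, "jaw": 85},
    {"delta_pos": [-201, 16, -91.5], "roll": -7.3, "jaw": 85}
  ]
}}

```text
time_s: 47.52
ee_pos: [478.2, -302.9, 120.0]
ee_rot: [-180.0, -0.0, 82.6]
force: [-0.1, -0.4, -0.3]
gripper_width: 77.4
gripper_force: 0.0
```

```bash
python3 - <<'E'
from h import *
print(env.state()["ee_pos"],env.state()["ee_rot"])
f=cam("wrist"); P=cloud(f); hsv=cv2.cvtColor(f["img"],cv2.COLOR_BGR2HSV)
m=((P[...,2]>25)&(P[...,2]<38)&(hsv[...,1]>40)&(hsv[...,0]<25)&(P[...,0]>400)&(P[...,0]<560)&(P[...,1]<-230)&(P[...,1]>-390)).astype(np.uint8)
n,l,st,c=cv2.connectedComponentsWithStats(m); i=1+np.argmax(st[1:,4]); r=cv2.minAreaRect(P[l==i][:,:2].astype(np.float32)); print(st[i],r)
cv2.imwrite("pics/w9.png",f["img"])
yaw=r[2] if r[1][0]>r[1][1] else r[2]-90
go(*r[0],12,yaw if abs(yaw-82)<60 else yaw+180)
E
```

```text
[ 478.24287557 -302.93693714  119.9898215 ] [-1.79993565e+02 -3.94139070e-02  8.25703440e+01]
[ 288  180   72  126 8603] ((477.7955322265625, -303.6946105957031), (84.95945739746094, 45.1306037902832), 82.79109191894531)
delta [ -0.8  -0.4 108. ] roll -0.04 rows>= 3.0
```

View pics/w9.png

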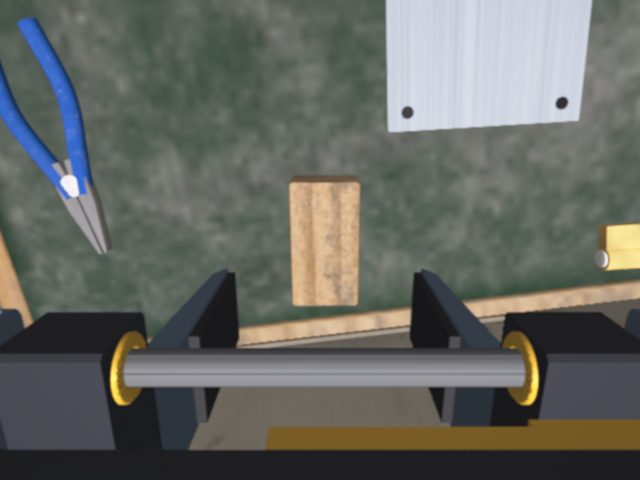

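{"method": "arm_command", "body": {
  "rows": [
    {"delta_pos": [-0.8, -0.4, 40], "roll": 0, "jaw": 85},
    {"delta_pos": [-0.8, -0.4, 80], "roll": 0, "jaw": 85},
    {"delta_pos": [-0.8, -0.4, 110], "roll": 0, "jaw": 85},
    {"delta_pos": [-0.8, -0.4, 115], "roll": 0, "jaw": 85},
    {"delta_pos": [-0.8, -0.4, 115], "roll": 0, "jaw": 35},
    {"delta_pos": [-0.8, -0.4, 115], "roll": 0, "jaw": 35},
    {"delta_pos": [-0.8, -0.4, 115], "roll": 0, "jaw": 35},
    {"delta_pos": [-0.8, -0.4, 115], "roll": 0, "jaw": 35},
    {"delta_pos": [-0.8, -0.4, 115], "roll": 0, "jaw": 35},
    {"delta_pos": [-0.8, -0.4, 115], "roll": 0, "jaw": 35},
    {"delta_pos": [-0.8, -0.4, 115], "roll": 0, "jaw": 35},
    {"delta_pos": [-0.8, -0.4, 115], "roll": 0, "jaw": 35},
    {"delta_pos": [-0.8, -0.4, 115], "roll": 0, "jaw": 35},
    {"delta_pos": [-0.8, -0.4, 103], "roll": 0, "jaw": 35},
    {"delta_pos": [-0.8, -0.4, 92], "roll": 0, "jaw": 35},
    {"delta_pos": [-0.8, -0.4, 92], "roll": 0, "jaw": 35},
    {"delta_pos": [-0.8, -0.4, 92], "roll": 0, "jaw": 35}
  ],
  "squeeze": 35
}}

```text
time_s: 48.98
ee_pos: [477.4, -305.1, 28.8]
ee_rot: [179.9, 0.0, 82.5]
force: [-0.8, 0.6, -0.9]
gripper_width: 45.2
gripper_force: 35.0
```

```bash
python3 - <<'E'
from h import *
tgo(0,-64,28,-4)
E
```

```text
delta [111.6 103.    0.9] roll 17.3 rows>= 13.0
```

{"method": "arm_command", "body": {
  "rows": [
    {"delta_pos": [8, 7, 0], "roll": 1.2, "jaw": 35},
    {"delta_pos": [16, 14, 0], "roll": 2.5, "jaw": 35},
    {"delta_pos": [25, 22, 0], "roll": 3.8, "jaw": 35},
    {"delta_pos": [33, 30, 0], "roll": 5.1, "jaw": 35},
    {"delta_pos": [41, 38, 0], "roll": 6.4, "jaw": 35},
    {"delta_pos": [49, 45, 0], "roll": 7.7, "jaw": 35},
    {"delta_pos": [57, 53, 0], "roll": 9, "jaw": 35},
    {"delta_pos": [65, 60, 0], "roll": 10.3, "jaw": 35},
    {"delta_pos": [73, 68, 0], "roll": 11.6, "jaw": 35},
    {"delta_pos": [81, 75, 0], "roll": 12.9, "jaw": 35},
    {"delta_pos": [89, 83, 0], "roll": 14.2, "jaw": 35},
    {"delta_pos": [97, 90, 0], "roll": 15.5, "jaw": 35},
    {"delta_pos": [105, 97, 0], "roll": 16.8, "jaw": 35},
    {"delta_pos": [111.6, 103, 0], "roll": 17.3, "jaw": 35},
    {"delta_pos": [111.6, 103, 0], "roll": 17.3, "jaw": 35},
    {"delta_pos": [111.6, 103, 0], "roll": 17.3, "jaw": 35}
  ]
}}

```text
time_s: 50.32
ee_pos: [593.2, -207.3, 27.4]
ee_rot: [-180.0, 0.1, -3.9]
force: [0.6, 1.0, -0.9]
gripper_width: 44.9
gripper_force: 35.0
```

```bash
python3 - <<'E'
from h import *
s=env.state(); print(s["ee_pos"],s["ee_rot"],w2t(s["ee_pos"]),s["gripper_width"],s["gripper_force"]); tgo(0,-64,10.5,-4)
f=cam("wrist"); cv2.imwrite("pics/w10.png",f["img"])
E
```

```text
[ 593.22961469 -207.26019282   27.39949064] [-1.79984718e+02  8.08276718e-02 -3.85494536e+00] [ -0.84473894 -63.47373766] 44.90449615394714 34.99105632305145
delta [ 0.9  0.5 16.9] roll 0.03 rows>= 1.0
```

View pics/w10.png

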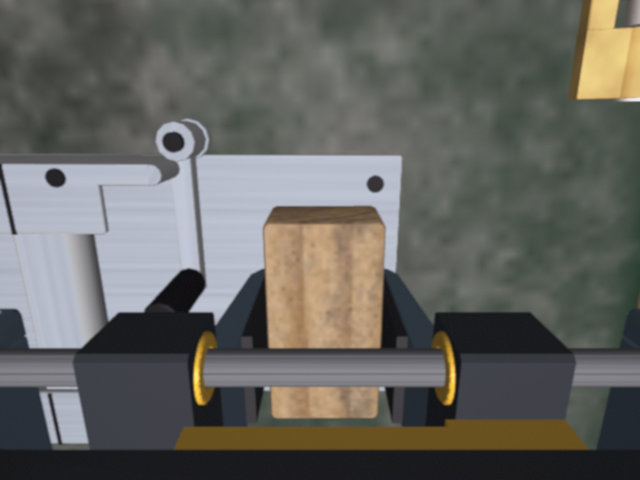

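{"method": "arm_command", "body": {
  "rows": [
    {"delta_pos": [1, 0.5, 8], "roll": 0, "jaw": 35},
    {"delta_pos": [1, 0.5, 14], "roll": 0, "jaw": 35},
    {"delta_pos": [1, 0.5, 17], "roll": 0, "jaw": 35},
    {"delta_pos": [1, 0.5, 17.3], "roll": 0, "jaw": 35},
    {"delta_pos": [1, 0.5, 17.3], "roll": 0, "jaw": 35},
    {"delta_pos": [1, 0.5, 17.3], "roll": 0, "jaw": 60},
    {"delta_pos": [1, 0.5, 17.3], "roll": 0, "jaw": 60},
    {"delta_pos": [1, 0.5, 17.3], "roll": 0, "jaw": 60},
    {"delta_pos": [1, 0.5, -20], "roll": 0, "jaw": 60},
    {"delta_pos": [1, 0.5, -60], "roll": 0, "jaw": 60},
    {"delta_pos": [1, 0.5, -90], "roll": 0, "jaw": 60},
    {"delta_pos": [1, 0.5, -90], "roll": 0, "jaw": 60},
    {"delta_pos": [1, 0.5, -90], "roll": 0, "jaw": 60},
    {"delta_pos": [1, 0.5, -90], "roll": 0, "jaw": 60}
  ]
}}

```text
time_s: 51.53
ee_pos: [593.8, -207.9, 117.1]
ee_rot: [-180.0, 0.1, -4.0]
force: [-0.1, 1.2, -0.3]
gripper_width: 54.9
gripper_force: 0.0
```

```bash
cat > ck.py <<'E'
from h import *
s=env.state(); print(s["time_s"],s["ee_rot"].round(1),w2t(s["ee_pos"]).round(1),s["ee_pos"][2],s["force"].round(1))
f=cam("wrist"); P=cloud(f); hsv=cv2.cvtColor(f["img"],cv2.COLOR_BGR2HSV); d=P[...,:2]-TO; c,n=np.cos(np.radians(TH)),np.sin(np.radians(TH))
tx=c*d[...,0]+n*d[...,1]; ty=-n*d[...,0]+c*d[...,1]
m=((P[...,2]>31)&(P[...,2]<42)&(hsv[...,1]>40)&(hsv[...,0]<25)&(abs(tx)<90)&(ty<30)&(ty>-130)).astype(np.uint8)
k,l,st,_=cv2.connectedComponentsWithStats(m); i=1+np.argmax(st[1:,4]); q=l==i
print(cv2.minAreaRect(np.stack([tx[q],ty[q]],1).astype(np.float32)),np.median(P[...,2][q]))
m=(P[...,2]>54)&(P[...,2]<63)&(hsv[...,2]<70)&(abs(tx-10)<50)&(abs(ty+10)<40); print("knob",m.sum(),tx[m].mean(),ty[m].mean())
E
python3 ck.py; python3 - <<'E'
from h import *
tgo(0,-112,16,86)
E
```

```text
51.5333 [-1.8e+02  1.0e-01 -4.0e+00] [ -0.2 -64. ] 117.13798215080463 [-0.1  1.2 -0.3]
((1.9369697570800781, -65.20108032226562), (84.8042984008789, 44.35112380981445), 0.08781153708696365) 37.11880705945309
knob 399 9.325594963581288 -4.562723918117134
delta [  0.9  48.2 100.4] roll -18.0 rows>= 13.0
```

{"method": "arm_command", "body": {
  "rows": [
    {"delta_pos": [1, 48.2, 0], "roll": -18, "jaw": 33},
    {"delta_pos": [1, 48.2, 0], "roll": -18, "jaw": 33},
    {"delta_pos": [1, 48.2, 0], "roll": -18, "jaw": 33},
    {"delta_pos": [1, 48.2, 0], "roll": -18, "jaw": 33},
    {"delta_pos": [1, 48.2, 0], "roll": -18, "jaw": 33},
    {"delta_pos": [1, 48.2, 0], "roll": -18, "jaw": 33},
    {"delta_pos": [1, 48.2, 0], "roll": -18, "jaw": 33},
    {"delta_pos": [1, 48.2, 0], "roll": -18, "jaw": 33},
    {"delta_pos": [1, 48.2, 0], "roll": -18, "jaw": 33},
    {"delta_pos": [1, 48.2, 0], "roll": -18, "jaw": 33},
    {"delta_pos": [1, 48.2, 0], "roll": -18, "jaw": 33},
    {"delta_pos": [1, 48.2, 20], "roll": -18, "jaw": 33},
    {"delta_pos": [1, 48.2, 40], "roll": -18, "jaw": 33},
    {"delta_pos": [1, 48.2, 70], "roll": -18, "jaw": 33},
    {"delta_pos": [1, 48.2, 98], "roll": -18, "jaw": 33},
    {"delta_pos": [1, 48.2, 98], "roll": -18, "jaw": 33},
    {"delta_pos": [1, 48.2, 98], "roll": -18, "jaw": 33}
  ]
}}

```text
time_s: 53.0
ee_pos: [590.4, -255.4, 17.4]
ee_rot: [-179.7, -0.1, 86.0]
force: [0.4, 0.2, 0.2]
gripper_width: 30.0
gripper_force: 0.0
```

```bash
python3 ck.py; python3 - <<'E'
from h import *
tgo(1.5,-75.5,16,86)
E
```

```text
53.0 [-1.797e+02 -1.000e-01  8.600e+01] [  -0.3 -111.7] 17.38113055514405 [0.4 0.2 0.2]
((1.4669761657714844, -65.02767181396484), (85.15239715576172, 44.81046676635742), 0.08806931972503662) 37.17056307132489
knob 1702 7.72571932202887 -5.284664051019344
delta [36.8  0.2  3.5] roll 0.0 rows>= 1.0
```

{"method": "arm_command", "body": {
  "rows": [
    {"delta_pos": [3, 0.5, 2], "roll": 0, "jaw": 33},
    {"delta_pos": [6, 0.5, 3], "roll": 0, "jaw": 33},
    {"delta_pos": [9, 0.5, 3], "roll": 0, "jaw": 33},
    {"delta_pos": [12, 0.5, 3], "roll": 0, "jaw": 33},
    {"delta_pos": [15, 0.5, 3], "roll": 0, "jaw": 33},
    {"delta_pos": [18, 0.5, 3], "roll": 0, "jaw": 33},
    {"delta_pos": [21, 0.5, 3], "roll": 0, "jaw": 33},
    {"delta_pos": [24, 0.5, 3], "roll": 0, "jaw": 33},
    {"delta_pos": [27, 0.5, 3], "roll": 0, "jaw": 33},
    {"delta_pos": [30, 0.5, 3], "roll": 0, "jaw": 33},
    {"delta_pos": [32, 0.5, 3], "roll": 0, "jaw": 33},
    {"delta_pos": [34, 0.5, 3], "roll": 0, "jaw": 33},
    {"delta_pos": [34, 0.5, 3], "roll": 0, "jaw": 33},
    {"delta_pos": [34, 0.5, 3], "roll": 0, "jaw": 33}
  ]
}}

```text
time_s: 54.22
ee_pos: [595.0, -222.0, 17.0]
ee_rot: [-180.0, -0.0, 86.0]
force: [0.6, 0.2, 0.4]
gripper_width: 29.6
gripper_force: 0.0
```

```bash
python3 ck.py
```

```text
54.2167 [-180.   -0.   86.] [  2.  -78.1] 16.968231313756686 [0.6 0.2 0.4]
((1.0961647033691406, -39.38356399536133), (84.89596557617188, 47.389652252197266), 0.08267724514007568) 37.15354952824296
knob 1520 7.803966271477859 -3.24896291828251
```

{"method": "arm_command", "body": {
  "rows": [
    {"delta_pos": [1, 0, 0], "roll": 0, "jaw": 33},
    {"delta_pos": [2, 0, 0], "roll": 0, "jaw": 33},
    {"delta_pos": [3, 0, 0], "roll": 0, "jaw": 33},
    {"delta_pos": [4, 0, 0], "roll": 0, "jaw": 33},
    {"delta_pos": [4.5, 0, 0], "roll": 0, "jaw": 33},
    {"delta_pos": [4.5, 0, 0], "roll": 0, "jaw": 33},
    {"delta_pos": [4.5, 0, 0], "roll": 0, "jaw": 33},
    {"delta_pos": [4.5, 0, 0], "roll": 0, "jaw": 33}
  ]
}}

```text
time_s: 54.93
ee_pos: [595.5, -217.8, 17.1]
ee_rot: [180.0, -0.0, 86.0]
force: [1.3, -0.4, 0.1]
gripper_width: 30.2
gripper_force: 0.0
```

```bash
python3 ck.py
```

```text
54.9333 [180.  -0.  86.] [  2.1 -73.9] 17.14169687754515 [ 1.3 -0.4  0.1]
((1.0710792541503906, -35.27960205078125), (47.26313018798828, 84.51649475097656), 89.95743560791016) 37.13911048992733
knob 1522 7.72960780126779 -3.2208371111828873
```

{"method": "arm_command", "body": {
  "rows": [
    {"delta_pos": [-10, 0, 0], "roll": 0, "jaw": 33},
    {"delta_pos": [-20, 0, 0], "roll": 0, "jaw": 33},
    {"delta_pos": [-20, 0, -40], "roll": 0, "jaw": 33},
    {"delta_pos": [-20, 0, -80], "roll": 0, "jaw": 33},
    {"delta_pos": [-20, 0, -120], "roll": 0, "jaw": 33},
    {"delta_pos": [-20, 0, -160], "roll": 0, "jaw": 33},
    {"delta_pos": [20, 0, -200], "roll": 0, "jaw": 33},
    {"delta_pos": [60, 0, -240], "roll": 0, "jaw": 33},
    {"delta_pos": [80, 0, -240], "roll": 0, "jaw": 33},
    {"delta_pos": [80, 0, -240], "roll": 0, "jaw": 33},
    {"delta_pos": [80, 0, -240], "roll": 0, "jaw": 33},
    {"delta_pos": [80, 0, -240], "roll": 0, "jaw": 33}
  ]
}}

```text
time_s: 55.98
ee_pos: [600.7, -139.0, 256.6]
ee_rot: [-180.0, 0.0, 86.0]
force: [-0.2, -1.1, -0.5]
gripper_width: 30.0
gripper_force: 0.0
```

```bash
python3 ck.py; python3 - <<'E'
from h import *
f=cam("wrist"); cv2.imwrite("pics/w11.png",f["img"])
for a in ((20,90),(90,160),(160,230)): bolt(f,*a)
E
```

```text
55.9833 [-180.    0.   86.] [1.8 5.1] 256.5805619425278 [-0.2 -1.1 -0.5]
((0.8641281127929688, -33.425437927246094), (83.90657806396484, 43.710411071777344), 0.15643896162509918) 37.17117284655268
knob 155 7.891329038348665 -2.0805756080533597
n 2529 x [-36.8  36. ] y [40.9 69.5] topy 55.0 ztop 36.2 rect [-0.2 55.1] [28.8 74.3] 89.9
n 2916 x [-36.7  36. ] y [110.7 138.9] topy 124.8 ztop 36.3 rect [-1.000e-01  1.248e+02] [28.5 74.4] 89.9
n 3 x [-37.8 -36. ] y [180.1 180.3] topy 180.2 ztop 24.2 rect [-36.9 180.2] [0.1 1.8] 84.1
```

View pics/w11.png

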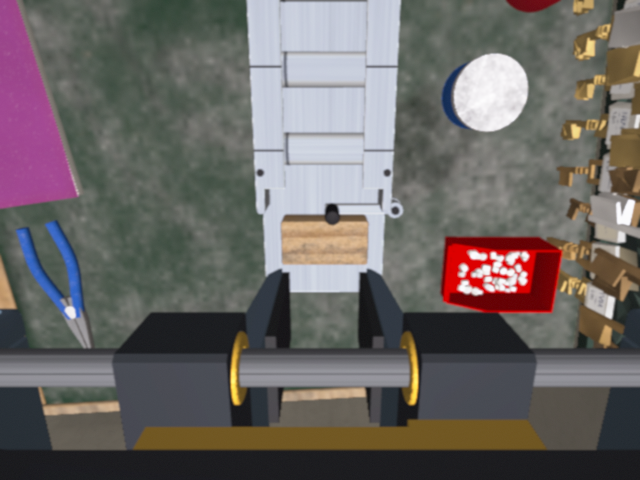

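The picture shows the keeper shut across the mouth with its knob at (332,213), and the block against it across the apron at (325,240). The near and middle bolts sit on their lines at v≈150 and 67. The far bolt is out of frame, but it read 195.4 mm against its line at my last look and nothing has touched it since.

```bash
python3 -c "
from h import *
print(env.job_done())"
```

```text
the job is handed in; nothing more can be done
None
```

The job is handed in at about 56 s, with no verdict returned: all three bolts measured within about 1 mm of their far, middle and near lines, the keeper is shut, and the block sits flat against its knob about 1 mm off the apron's middle.

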